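Set the flip stop and push the tall profile bar home against it

ROBOT

A 7-joint arm with a two-finger parallel gripper is mounted at the origin on a cart in front of the work surface, level with it; the furniture and walls round the work are solid. World frame = base frame: x ahead of the robot, y to its left, z up, the work surface at z = 0. Lengths are in m, angles in rad, forces in N, time in s.
With the tool pointing down it reaches from about 0.4 to 0.9 m from the base axis. Payload 5.5 kg.
Tool frame: the origin (TCP) lies midway between the tips of the shut fingers; the grasp point (between the pads) lies 19 mm behind it (manip.grip_depth is the distance from the TCP to the grasp point, in m); z points along the fingers, x is the direction in which the jaws open and shut, and the axes are right-handed (so a half turn about z gives the same grasp; the last joint's range is limited). The gripper opens to 92 mm and grips with 3 to 60 N. Pads are 19 mm wide; open, the fingers measure 130 mm over their backs; the gripper's body (75 mm by 190 mm) begins 47 mm behind the grasp point.
Start: joints at [1.447, 0.501, -0.427, 1.55, 0.221, 1.138, -0.21], TCP at [0.245, -0.602, 0.227] pointing down, gripper open.
Joint ranges: [-2.88, 2.88], [-0.31, 2.03], [-1.54, 1.56], [0.2, 2.42], [-1.41, 4.55], [0.19, 2.02], [-2.57, 2.57]. Speed limits (rad/s): [2.57, 2.57, 3.14, 3.14, 3.14, 3.14, 3.14].

INTERFACE

Orientations are given as a unit quaternion [x, y, z, w].
In Python, from bench import manip, effector, viewer gives the robot as it stands. Calls block until the motion is done:
- manip.move_pose(position, orientation): joint-space move of the TCP to a pose.
- manip.servo_line(position, ori=None, vel=0.15): straight line of the TCP; ori=None keeps the orientation; vel is the mean speed in m/s.
- manip.movej(angles): joint-space move.
- effector.open_jaws() and effector.close(f_grip=None): open the fingers fully, or close them until they stop; f_grip is the grip in N (None keeps the last).
- manip.sleep(seconds).
- manip.solve_ik(position, orientation): joint angles nearest the present ones, or None.
- viewer.get_image(name): name is "side" or "top"; returns the picture (400x640x3 uint8, red, green, blue); there is no depth.
- viewer.get_calibration(name): a dict with "vfov" (degrees; the focal length in pixels is half the picture's height over the tangent of half this angle, whatever the lens; pixels are square), "cx", "cy" (the principal point, pixels), "eye" and "attitude" of the camera in the world. Camera axes: x right, y down, z forward; pixel columns grow to the right and rows downward; lengths in m; the calibration is good to about 2 mm. A picture is of the moment at which its call begins. get_calibration takes no time and is no camera call.
A pose or a line that the arm cannot do raises manip.PlanningError and nothing moves.
- manip.hand_in(): hands the job in, once; it reports no verdict.
Readings, each from a call of its own:
- manip.current_clock(): time.
- manip.current_q(): joint angles.
- manip.current_joint_velocities(): joint speeds.
- manip.current_tau(): joint torques, N m.
- manip.current_tool_pos(): TCP position.
- manip.current_tcp_rot(): TCP orientation.
- manip.current_force(): force on the tool from outside, world axes, zero at the start.
- manip.current_wrist_torque(): the same for the moment, N m.
- manip.current_finger_gap(): finger opening in m.
Only numpy, scipy, OpenCV 4.12 (cv2) and the standard library are available. Lean on these libraries where they do the work, as an engineer would, in place of code of your own. Each camera call takes 0.05 s, during which the arm holds its last target.

TASK

In the bar jig, flip the raised stop flag fully down across the channel. Then take the taller of the two aluminium profile bars from the sloping rack, lay it upright in the open end of the channel, and slide it along under the bridge until its end butts against the lowered flag. Leave it there, with the lower bar still in its rack and everything else standing where it was.

Things in the scene. Friction and masses are not known exactly. Their poses are not given: they have to be found in the camera images.
- stop_jig: Fixed aluminium jig at the right, behind the instrument stand. Origin: centre of the underside of its 220 x 90 x 8 mm base; x runs along the channel to the stop, z up. Channel centred on y = 0, floor at z = 8 mm, between two ribs 26 mm apart inside, 7 mm thick and 10 mm high. It is open above from x = -110 to 20 mm and open at the -x end.
- bridge_mid (a point): Middle of the top of the fixed bridge over the channel: (40, 0, 64) mm in the jig's frame, axes as the jig's. The bridge is 40 mm long (x), 74 mm wide and 8 mm thick, on posts beside the channel; 48 mm clear height under it above the channel floor. Screw heads stand 3 mm above its top.
- stop_flag (a joint): Angle of the steel stop flag, rad. 0: fully down on a firm stop, its arm level across the channel; 1.57: arm straight up; 2.0: limit. It starts raised, at 1.72 to 1.97, leaning back to the jig's +y side. Lowering swings the arm's end from above over to -y. Friction (0.05 N m) holds it wherever it is left; it does not fall, so push it all the way.
- flag_hinge (a point): Centre of the flag's hinge line, which runs along the jig's x; at (81, 32, 64) mm in the jig's frame, axes as the jig's. Cheeks 7 mm thick, y = 24 to 40 mm, up to z = 70 mm, stand at x = 69 and 93 mm either side.
- flag_mid (a point): On the flag arm's outer face (upper face when down, +y face when up), 45 mm from the hinge, 5 mm off its mid plane; moves with the flag. The arm is 12.5 mm wide along the hinge line, 10 mm thick and reaches 63 mm from the hinge. A 26 mm wide blocking plate hangs from it, 19 to 45 mm from the hinge, down to 21 mm above the bench.
- stop_seat (a point): On the channel floor, mid channel, in line with the face of the lowered flag that the bar butts against: (75, 0, 8) mm in the jig's frame; axes as the jig's.
- bar_rack: Fixed grey sloping rack at the left, base 135 x 130 mm; origin: centre of its underside, x up the slope (level), z up. Its floor rises to +x at 30 degrees, crossing x = 0 at z = 46 mm. Two troughs along the slope at y = +31 and -31 mm, 26 mm wide inside, ribs 5 mm thick and 10 mm high, and a 14 mm lip at the low end. Each holds one bar, either way round.
- tall_bar: Loose slotted aluminium bar, 110 mm long (x), 20 mm wide (y), 40 mm tall (z), 0.14 to 0.28 kg. Origin: middle of its underside. At the start it lies in one trough of the rack with its x up the slope, so it is pitched 30 degrees.
- tall_bar_mid (a point): Centre of the tall bar (20 mm above its origin along its own z); axes as the bar's.
- low_bar: Loose slotted aluminium bar, 110 mm long, 20 mm wide, only 20 mm tall; origin in the middle of its underside. It lies in the other trough and stays there.
- laser_supply: Fixed red supply box between rack and jig, 253 (x) x 162 (y) mm, 99 mm high; a black module and fan on it reach about 225 mm above the bench. Origin: centre of its underside. At the back left, behind rack and box (nearest corner about 0.62 m ahead of the robot base and 0.18 m left, next one 0.80 and 0.50 m), a fixed instrument on posts hangs 200 to 335 mm above the bench: swing between rack and jig on the robot's side of it.
- probe_stand: Fixed instrument stand in front of the jig, at the robot's right: 278 x 382 mm base plate, 30 mm high; an upright post at (-87, -8) mm in its frame reaches 366 mm, with a head and knobs on it. Origin: centre of its underside.
- vial_a: Loose capped glass vial, 27 mm across, 57 mm tall, standing beside the jig; origin under its centre.
- vial_b: The same kind of vial, standing beside the jig nearer its open end; origin under its centre.
- post_holder: Loose black post holder with a steel post, 31 mm across, 82 mm tall, standing beside the jig near the stop; origin under its foot.
- dropper: Loose amber dropper bottle, 33 mm across, 99 mm tall, standing on the bench beyond the jig's open end; origin under its centre.
- tape_roll: Loose tape roll, 61 mm across, 18 mm high, lying between the red supply box and the rack; origin under its centre.
- slide_box: Loose box of microscope slides, 34 x 82 x 33 mm, right of the jig; origin under its centre.
- sensor_puck: Loose black sensor disc, 48 mm across, 18 mm high, lying beyond the rack; origin under its centre.

How it is judged:
By the outcome, as a careful person would: the job done as asked, in the order asked, and still so for the second after the job is handed in, with the robot touching nothing.
It also fails if it takes over 72 s, if anything falls off the work surface, if the arm or the gripper's body presses on something with over 40 N, if the wrist force passes 120 N, or if a joint passes its speed limit or range.

## Working session

There is one attempt and no reset: what is moved stays moved. The work goes in short steps, each a Python script; the robot and the scene stay as the last script left them, time stands still between calls to the robot, and variables do not carry over. Pictures are saved under pics/ and viewed, and the job is handed in when it is done.

```bash
ls; mkdir -p pics; python3 - <<'E'
from bench import manip, effector, viewer
import cv2
for n in ("side","top"):
    im=viewer.get_image(n); cv2.imwrite(f"pics/{n}0.png",im[:,:,::-1]); print(n,viewer.get_calibration(n))
print(manip.current_clock(),manip.current_tool_pos(),manip.current_tcp_rot(),manip.grip_depth)
E
```

```text
pics
side {'vfov': 52.51683356654377, 'cx': 312.597282837797, 'cy': 199.92589879389254, 'eye': array([ 1.20672876, -1.03990059,  1.11869147]), 'attitude': array([ 0.87128281,  0.25668592, -0.12760841, -0.39836503])}
top {'vfov': 48.25652764292593, 'cx': 316.58162913573364, 'cy': 193.64554450208752, 'eye': array([0.26332185, 0.00811833, 1.53968514]), 'attitude': array([ 0.70918835, -0.69958225,  0.06379487, -0.0597225 ])}
0.1 [ 0.24490827 -0.6013949   0.22575048] [ 8.29837799e-01 -5.58003945e-01 -7.33063010e-04 -5.35422082e-04] 0.0188
```

View pics/side0.png

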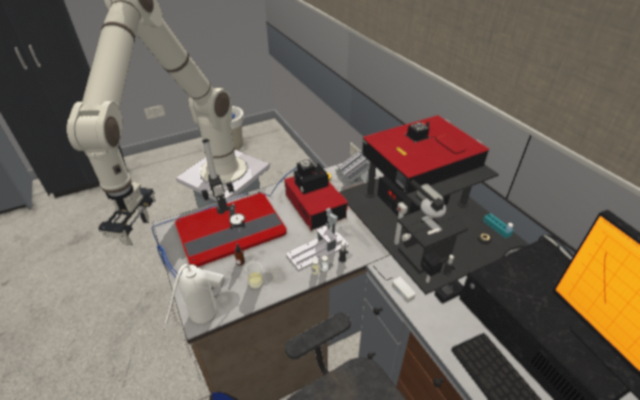

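View pics/top0.png

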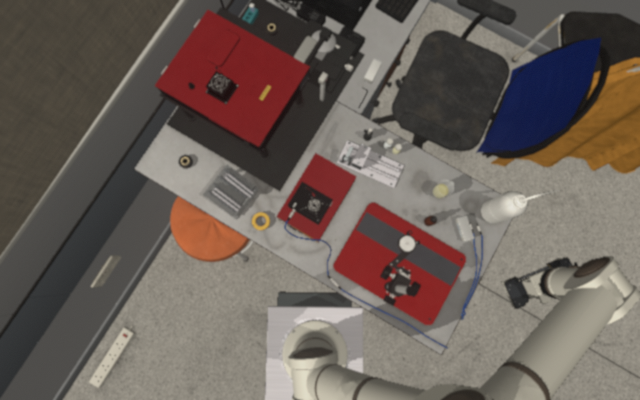

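```bash
cat > h.py <<'E'
import numpy as np, cv2
from scipy.spatial.transform import Rotation as R
CAL={}
def cal(n):
    if n not in CAL:
        from bench import viewer
        CAL[n]=viewer.get_calibration(n)
    return CAL[n]
def K(n):
    c=cal(n); return 200/np.tan(np.radians(c['vfov']/2)),c['cx'],c['cy'],np.array(c['eye']),R.from_quat(c['attitude']).as_matrix()
def proj(n,p):
    f,cx,cy,e,A=K(n); q=(np.atleast_2d(p)-e)@A; return np.c_[cx+f*q[:,0]/q[:,2],cy+f*q[:,1]/q[:,2]]
def ray(n,uv):
    f,cx,cy,e,A=K(n); u,v=uv; d=A@np.array([(u-cx)/f,(v-cy)/f,1]); return e,d/np.linalg.norm(d)
def onplane(n,uv,z):
    e,d=ray(n,uv); return e+d*(z-e[2])/d[2]
def tri(uvs,uvt):
    e1,d1=ray('side',uvs); e2,d2=ray('top',uvt)
    s,t=np.linalg.lstsq(np.c_[d1,-d2],e2-e1,rcond=None)[0]
    a,b=e1+s*d1,e2+t*d2; return (a+b)/2,np.linalg.norm(a-b)
def crop(src,x0,y0,w,h,s,out):
    im=cv2.imread(src)[y0:y0+h,x0:x0+w]; im=cv2.resize(im,None,fx=s,fy=s,interpolation=cv2.INTER_CUBIC)
    for k in range(0,w,10):
        cv2.putText(im,str(x0+k),(k*s,8),0,.3,(0,0,255),1) ; cv2.line(im,(k*s,10),(k*s,14),(0,0,255),1)
    for k in range(0,h,10):
        cv2.putText(im,str(y0+k),(0,k*s+4),0,.3,(0,0,255),1)
    cv2.imwrite(out,im)
E
python3 - <<'E'
from h import *
crop('pics/top0.png',325,115,90,75,8,'pics/tj0.png')
crop('pics/top0.png',195,150,90,70,8,'pics/tr0.png')
crop('pics/side0.png',270,205,90,75,8,'pics/sj0.png')
crop('pics/side0.png',320,130,80,70,8,'pics/sr0.png')
E
```

```text
(no output)
```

View pics/tj0.png

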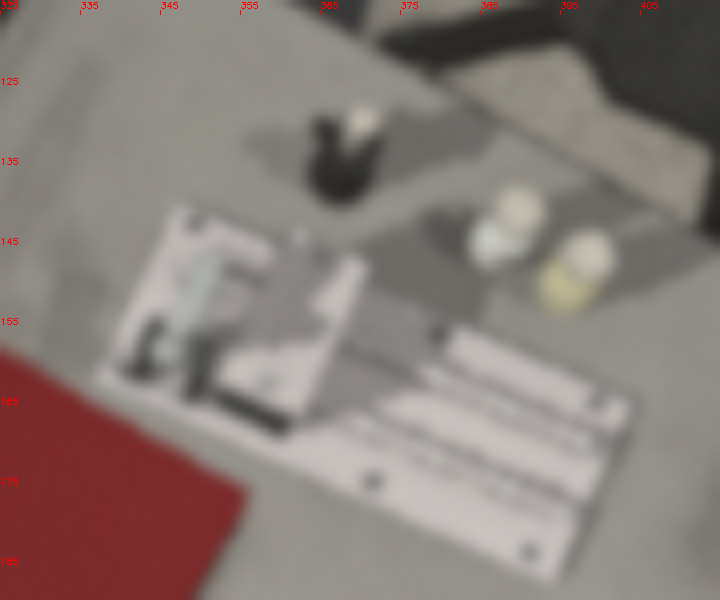

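View pics/tr0.png

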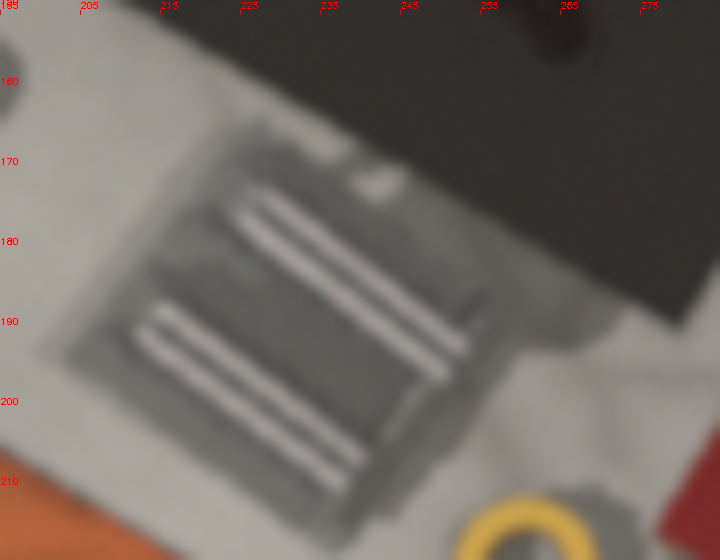

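View pics/sj0.png

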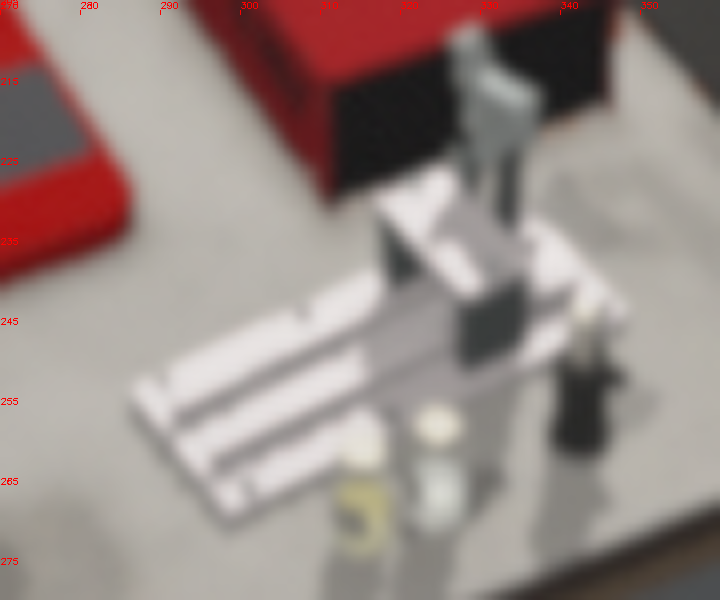

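View pics/sr0.png

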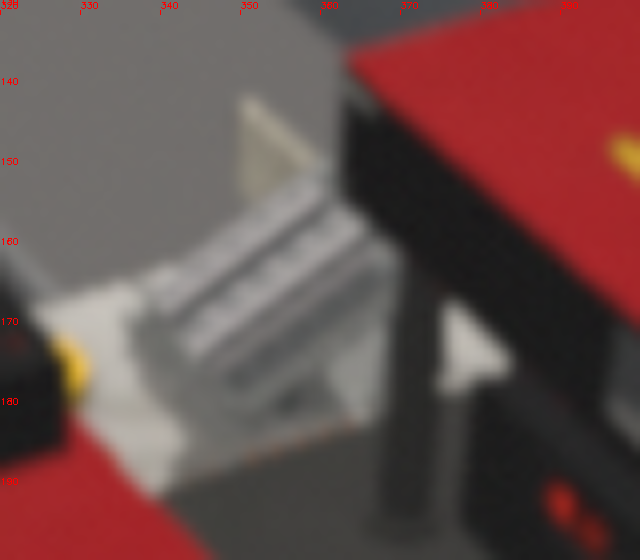

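```bash
cat >> h.py <<'E'
from scipy.ndimage import map_coordinates
def edgeline(g,p,q,half=3,n=25,sign=0):
    """refine edge p->q ; g gray float; sign +1: brighter on the right-hand normal side"""
    p,q=np.float64(p),np.float64(q); d=(q-p)/np.linalg.norm(q-p); nrm=np.array([-d[1],d[0]])
    o=np.arange(-half,half+.01,.1); pts=[]
    for t in np.linspace(.08,.92,n):
        c=p+t*(q-p); s=c+o[:,None]*nrm
        v=map_coordinates(g,[s[:,1],s[:,0]],order=3); gr=np.gradient(v,o)
        gr=np.clip(gr*sign,0,None) if sign else abs(gr)
        k=gr.argmax(); m=abs(o-o[k])<1.2; off=(gr[m]*o[m]).sum()/gr[m].sum(); pts.append(c+off*nrm)
    pts=np.float32(pts); vx,vy,x0,y0=cv2.fitLine(pts,cv2.DIST_HUBER,0,.01,.01).ravel()
    r=abs((pts[:,0]-x0)*-vy+(pts[:,1]-y0)*vx); 
    return np.array([x0,y0]),np.array([vx,vy]),np.median(r)
def inter(a,b):
    s=np.linalg.solve(np.c_[a[1],-b[1]],b[0]-a[0]); return a[0]+s[0]*a[1]
def quad(g,c,**k):
    L=[edgeline(g,c[i],c[(i+1)%4],**k) for i in range(4)]
    print('edge res',[round(float(l[2]),2) for l in L])
    return [inter(L[i-1],L[i]) for i in range(4)]
E
python3 - <<'E'
from h import *
def w(c,x0,y0): return [((x+.5)/8-.5+x0,(y+.5)/8-.5+y0) for x,y in c]
gt=cv2.imread('pics/top0.png',0).astype(float); gs=cv2.imread('pics/side0.png',0).astype(float)
# order: (+x,+y),(-x,+y),(-x,-y),(+x,-y)
ct=w([(98,378),(555,582),(632,402),(180,205)],325,115)
cs=w([(452,172),(135,385),(228,522),(625,308)],270,205)
for n,g,c in(('top',gt,ct),('side',gs,cs)):
    for lab,q in(('raw',c),('ref',quad(g,c,half=2))):
        P=np.array([onplane(n,u,.008) for u in q]); print(n,lab,np.round(np.array(q),1).tolist());print(P.round(4).tolist(),[round(float(np.linalg.norm(P[i]-P[(i+1)%4])),4) for i in range(4)],P.mean(0).round(4))
E
```

```text
edge res [0.52, 0.06, 0.12, 0.43]
top raw [[336.8, 161.8], [393.9, 187.3], [403.6, 164.8], [347.1, 140.2]]
[[0.6491, -0.0689, 0.008], [0.5604, -0.2691, 0.008], [0.6417, -0.3045, 0.008], [0.7289, -0.105, 0.008]] [0.219, 0.0887, 0.2177, 0.0875] [ 0.645  -0.1869  0.008 ]
top ref [[338.8999938964844, 161.10000610351562], [393.20001220703125, 188.10000610351562], [403.3999938964844, 164.89999389648438], [346.29998779296875, 139.60000610351562]]
[[0.652, -0.0763, 0.008], [0.5575, -0.2664, 0.008], [0.6414, -0.3038, 0.008], [0.7309, -0.1024, 0.008]] [0.2123, 0.0918, 0.2204, 0.0831] [ 0.6455 -0.1872  0.008 ]
edge res [0.9, 0.05, 0.65, 0.77]
side raw [[326.1, 226.1], [286.4, 252.7], [298.1, 269.8], [347.7, 243.1]]
[[0.6085, -0.0693, 0.008], [0.5594, -0.2652, 0.008], [0.6413, -0.3083, 0.008], [0.7248, -0.1034, 0.008]] [0.202, 0.0926, 0.2213, 0.1213] [ 0.6335 -0.1865  0.008 ]
side ref [[324.1000061035156, 225.89999389648438], [286.79998779296875, 254.89999389648438], [298.29998779296875, 269.1000061035156], [349.0, 242.0]]
[[0.6015, -0.0724, 0.008], [0.5669, -0.2731, 0.008], [0.6401, -0.305, 0.008], [0.7262, -0.0962, 0.008]] [0.2037, 0.0799, 0.2258, 0.127] [ 0.6337 -0.1867  0.008 ]
```

```bash
cat >> h.py <<'E'
def fitpose(obs,z0=0.0,x0=(0.64,-.187,1.15),loss='soft_l1'):
    """obs: list of (view, uv, local xyz)"""
    from scipy.optimize import least_squares
    def W(p,l): c,s=np.cos(p[2]),np.sin(p[2]); return np.array([p[0]+c*l[0]-s*l[1],p[1]+s*l[0]+c*l[1],z0+l[2]])
    f=lambda p: np.concatenate([(proj(n,W(p,l))[0]-u) for n,u,l in obs])
    r=least_squares(f,x0,loss=loss,f_scale=.5); return r.x,f(r.x).reshape(-1,2)
def J2W(p,l):
    c,s=np.cos(p[2]),np.sin(p[2]); return np.array([p[0]+c*l[0]-s*l[1],p[1]+s*l[0]+c*l[1],l[2]])
def ov(src,n,polys,x0,y0,w,h,s,out):
    im=cv2.imread(src)[y0:y0+h,x0:x0+w]; im=cv2.resize(im,None,fx=s,fy=s,interpolation=cv2.INTER_CUBIC)
    for P,col in polys:
        q=((proj(n,P)-[x0,y0]+.5)*s-.5); cv2.polylines(im,[np.int32(q*16)],True,col,1,cv2.LINE_AA,4)
    cv2.imwrite(out,im)
E
python3 - <<'E'
from h import *
ct=[(337,161.6),(393.5,187.6),(403.5,164.9),(346.7,139.9)]; cs=[None,(286.5,253.3),(298.2,269.4),(348.2,242.6)]
L=[(.11,.045),(-.11,.045),(-.11,-.045),(.11,-.045)]
obs=[('top',c,(*l,.008)) for c,l in zip(ct,L)]; obt=[('side',c,(*l,.008)) for c,l in zip(cs,L) if c]
for o in (obs,obt,obs+obt):
    p,r=fitpose(o); print(p.round(4),np.degrees(p[2]).round(2)); print(r.round(1).tolist())
B=lambda x0,x1,y0,y1,z:[J2W(p,(x,y,z)) for x,y in((x0,y0),(x1,y0),(x1,y1),(x0,y1))]
polys=[(B(-.11,.11,-.045,.045,.008),(0,0,255)),(B(.02,.06,-.037,.037,.064),(0,255,0)),(B(-.11,.02,-.013,.013,.008),(255,0,0)),(B(-.11,.02,-.02,.02,.018),(255,255,0)),(B(.0655,.0965,.024,.040,.070),(255,0,255))]
ov('pics/top0.png','top',polys,325,115,90,75,8,'pics/tj1.png')
ov('pics/side0.png','side',polys,270,205,90,75,8,'pics/sj1.png')
E
```

```text
[ 0.6452 -0.1861  1.1499] 65.89
[[-0.6, 0.2], [0.1, 0.0], [0.2, 0.0], [0.1, -0.4]]
[ 0.6423 -0.1855  1.1759] 67.38
[[-1.0, 0.1], [0.5, -0.3], [0.1, 0.2]]
[ 0.6447 -0.1861  1.1541] 66.12
[[-0.6, 0.5], [0.3, 0.1], [0.2, 0.0], [0.0, -0.1], [-0.7, -0.1], [0.4, -0.2], [0.7, 1.1]]
```

View pics/tj1.png

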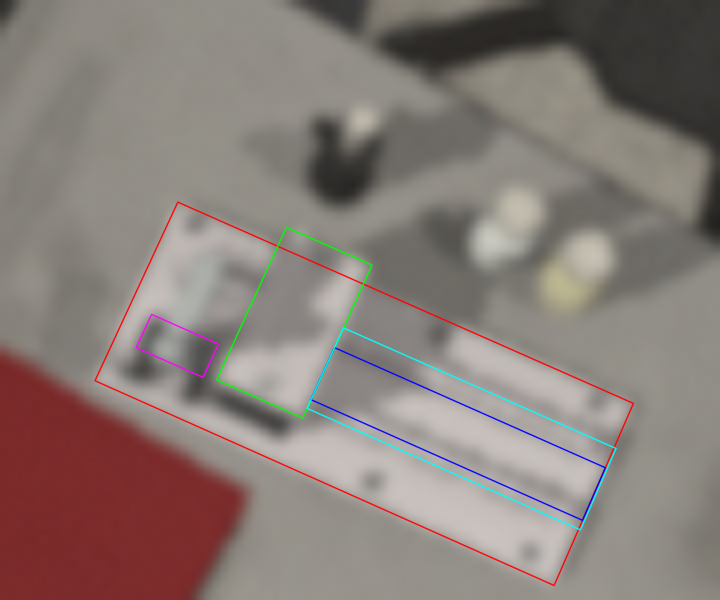

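View pics/sj1.png

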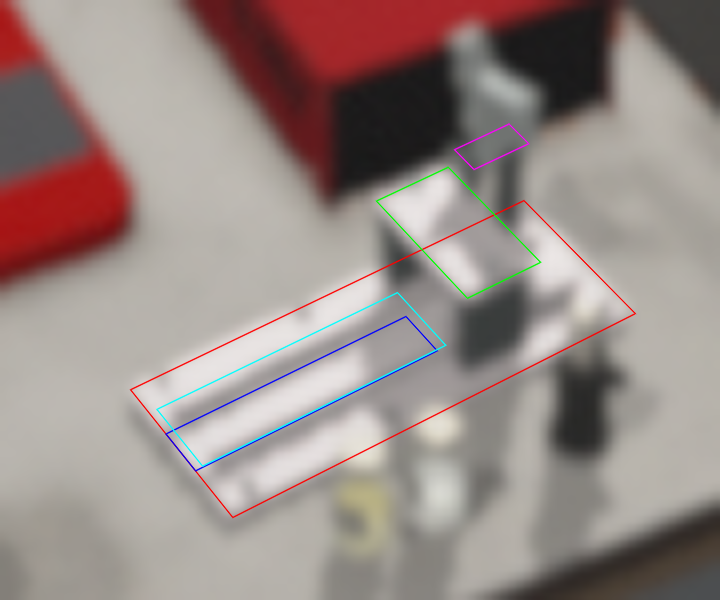

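```bash
python3 - <<'E'
from h import *
t=lambda x,y:((x+.5)/8-.5+195,(y+.5)/8-.5+150); s=lambda x,y:((x+.5)/8-.5+320,(y+.5)/8-.5+130)
for nm,a,b in (('upper-right low',s(200,345),t(453,360)),('upper-right high',s(350,225),t(246,202)),('lower-left low',s(172,300),t(351,472)),('lower-left high',s(315,185),t(151,322)),
 ):
    P,e=tri(a,b); print(nm,P.round(4),e.round(4))
for nm,u,z in (('module',(317,205),.2),('circle',(407,243),.3),('probe',(400,285),.25),('kettle',(505,205),.1),('kettletip',(540,197),.2),('flask',(442,187),.05),('dropper',(430,220),.09),('boxNcorner',(355.6,176),.099),('box R',(355,176),.099),('boxlow',(310,238),.099),('standcorner',(465,260),.03),('standtop',(370,205),.03),('tape',(261,221),.018)):
    print(nm,onplane('top',u,z).round(3))
E
```

```text
upper-right low [0.5213 0.2232 0.0484] 0.0017
upper-right high [0.5734 0.3004 0.103 ] 0.0059
lower-left low [0.4762 0.2678 0.0336] 0.0049
lower-left high [0.5275 0.3417 0.0884] 0.0007
module [0.465 0.    0.2  ]
circle [ 0.347 -0.25   0.3  ]
probe [ 0.232 -0.238  0.25 ]
kettle [ 0.489 -0.615  0.1  ]
kettletip [ 0.499 -0.68   0.2  ]
flask [ 0.556 -0.425  0.05 ]
dropper [ 0.437 -0.37   0.09 ]
boxNcorner [ 0.579 -0.127  0.099]
box R [ 0.579 -0.125  0.099]
boxlow [0.373 0.021 0.099]
standcorner [ 0.311 -0.499  0.03 ]
standtop [ 0.493 -0.182  0.03 ]
tape [0.435 0.19  0.018]
```

```bash
python3 - <<'E'
from h import *
t=lambda x,y:((x+.5)/8-.5+195,(y+.5)/8-.5+150)
g=cv2.imread('pics/top0.png',0).astype(float)
from scipy.optimize import least_squares
for nm,c,P0 in(('tall',[(268,182),(470,346),(442,382),(230,215)],(.547,.262,.075)),('low',[(168,302),(370,458),(338,492),(132,335)],(.502,.305,.06))):
    q=quad(g,[t(*p) for p in c],half=1.5); print(np.round(q,2).tolist())
    yaw=np.radians(56)
    for it in range(4):
        n=np.array([-np.sin(np.pi/6)*np.cos(yaw),-np.sin(np.pi/6)*np.sin(yaw),np.cos(np.pi/6)])
        W=[]
        for u in q:
            e,d=ray('top',u); W.append(e+d*((np.array(P0)-e)@n)/(d@n))
        W=np.array(W); ax=(W[0]-W[1]+W[3]-W[2])/2; yaw=np.arctan2(ax[1],ax[0])
    print(nm,W.round(4).tolist(),W.mean(0).round(4),np.degrees(yaw),np.linalg.norm(W[0]-W[1]),np.linalg.norm(W[3]-W[2]),np.linalg.norm(W[0]-W[3]),np.linalg.norm(W[1]-W[2]))
E
```

```text
edge res [0.03, 0.03, 0.02, 0.55]
[[226.8800048828125, 171.74000549316406], [253.1999969482422, 192.27999877929688], [249.69000244140625, 197.6999969482422], [223.83999633789062, 177.67999267578125]]
tall [[0.5859, 0.2973, 0.1046], [0.5287, 0.2163, 0.0474], [0.5101, 0.2276, 0.0465], [0.5662, 0.3068, 0.1025]] [0.5477 0.262  0.0752] 54.71915859093166 0.11451508061753352 0.11209869781858207 0.0219012380391087 0.021835186713771215
edge res [0.05, 0.08, 0.05, 0.18]
[[215.2899932861328, 186.8800048828125], [240.66000366210938, 206.11000061035156], [237.07000732421875, 211.38999938964844], [210.82000732421875, 191.8300018310547]]
low [[0.538, 0.3367, 0.087], [0.4829, 0.2593, 0.0321], [0.4647, 0.2708, 0.0315], [0.5211, 0.3504, 0.0877]] [0.5017 0.3043 0.0596] 54.62844316193514 0.10968657902969028 0.1125570702531746 0.02179203549052863 0.021555816829115924
```

```bash
python3 - <<'E'
from h import *
t=lambda x,y:((x+.5)/8-.5+325,(y+.5)/8-.5+115); s=lambda x,y:((x+.5)/8-.5+270,(y+.5)/8-.5+205)
p=(.6448,-.1862,np.radians(66.1))
def inv(P): c,s_=np.cos(p[2]),np.sin(p[2]); d=np.array(P[:2])-p[:2]; return (np.array([c*d[0]+s_*d[1],-s_*d[0]+c*d[1],P[2]])*1000).round(0)
for nm,a,b in (('vialW cap',s(437,425),t(518,210)),('vialY cap',s(362,448),t(588,255)),('post',s(585,310),t(362,122)),('bridge',s(395,200),t(218,380)),('arm tip',s(468,45),t(165,340)),('plate end',s(530,90),t(205,265))):
    P,e=tri(a,b); print(nm,P.round(3),e.round(4),inv(P))
for nm,u,z in (('module',(317,205),.2),('circle',(407,243),.3),('flask',(442,187),.05),('dropper',(430,220),.09),('box',(355.6,176),.099)):
    print(nm,inv(onplane('top',u,z)))
E
```

```text
vialW cap [ 0.713 -0.248  0.058] 0.0023 [-29. -87.  58.]
vialY cap [ 0.693 -0.277  0.059] 0.0017 [-64. -81.  59.]
post [ 0.744 -0.177  0.083] 0.0005 [ 48. -87.  83.]
bridge [ 0.628 -0.127  0.051] 0.0265 [48. 40. 51.]
arm tip [ 0.634 -0.092  0.122] 0.0059 [ 82.  48. 122.]
plate end [ 0.67  -0.106  0.121] 0.0033 [ 84.   9. 121.]
module [ 98. 240. 200.]
circle [-179.  246.  300.]
flask [-255.  -15.   50.]
dropper [-252.  115.   90.]
box [28. 84. 99.]
```

```bash
cat >> h.py <<'E'
JP=(.6448,-.1862,np.radians(66.1))
def qd(yaw,pitch=0,ax=None):
    c,s=np.cos(yaw),np.sin(yaw); return R.from_matrix(np.array([[c,s,0],[s,-c,0],[0,0,-1.]]))
E
python3 - <<'E'
from h import *
from bench import manip
t=lambda x,y:((x+.5)/8-.5+325,(y+.5)/8-.5+115); s=lambda x,y:((x+.5)/8-.5+270,(y+.5)/8-.5+205)
print('box',tri(s(330,80),t(245,490)))
print(manip.current_q())
def ik(nm,p,r):
    try: q=manip.solve_ik(list(p),r.as_quat().tolist())
    except Exception as e: q=e
    print(nm,None if q is None else np.round(q,2))
ik('up',(.3,-.55,.42),R.from_quat(manip.current_tcp_rot()))
y=np.degrees(JP[2])
for k in (0,-180): 
    for nm,l in(('hi',(.083,.069,.25)),('st',(.083,.069,.105)),('end',(.083,-.013,.066))): ik(nm+str(k),J2W(JP,l),qd(JP[2]+np.radians(k)))
by=np.radians(54.7); n=np.array([-.5*np.cos(by),-.5*np.sin(by),.866]); x=np.array([np.cos(by)*.866,np.sin(by)*.866,.5]); yb=np.cross(n,x)
top=np.array([.5477,.262,.0752])
for sg in(1,-1):
    r=R.from_matrix(np.c_[sg*yb,np.cross(-n,sg*yb),-n])
    tcp=top-.034*x-.0165*n; ik('grip',tcp,r); ik('pre',tcp+.12*n,r)
    for nm,l in (('above',(-.10,0,.15)),('in',(-.10,0,.0325)),('in2',(-.014,0,.0325))): ik(nm,J2W(JP,l),qd(JP[2]+sg*np.pi/2))
E
```

```text
box (array([ 0.57842493, -0.12612526,  0.09906396]), np.float64(0.00287528679097013))
[ 1.44722146  0.50179527 -0.42681981  1.55136195  0.22080397  1.13830801
 -0.21030018]
up [ 1.37  0.35 -0.48  1.33  0.16  1.5  -0.28]
hi0 [ 0.81  0.61 -1.06  1.59  0.55  1.27  0.81]
st0 [ 0.78  0.8  -1.02  1.71  0.77  1.08  0.67]
end0 [ 0.69  0.93 -0.92  1.51  0.8   1.11  0.75]
hi-180 [ 0.54  0.46 -0.62  1.6   0.28  1.17 -2.12]
st-180 [ 0.44  0.6  -0.47  1.72  0.33  0.9  -2.16]
end-180 [ 0.38  0.75 -0.38  1.52  0.32  0.93 -2.09]
grip [ 0.6   0.86 -1.09  2.18  1.49  0.36  0.98]
pre [ 0.89  0.58 -1.29  2.24  0.67  0.36  1.71]
above [-0.37  1.04  1.35  1.61 -1.04  1.36 -2.43]
in [-0.36  1.27  1.35  1.67 -1.28  1.33 -2.32]
in2 [-0.49  1.27  1.35  1.66 -1.28  1.33 -2.46]
grip [ 0.72  1.08 -1.31  2.18  1.6   0.63 -2.16]
pre [ 0.64  0.37 -0.94  2.24 -0.2   0.28 -0.64]
above [ 0.84  0.66 -0.67  1.57  0.45  1.07 -0.36]
in [ 0.77  0.79 -0.56  1.63  0.51  0.88 -0.4 ]
in2 [ 0.67  0.81 -0.61  1.61  0.56  0.9  -0.56]
```

```bash
python3 - <<'E'
from h import *
from bench import manip, effector, viewer
effector.close(10)
q0=manip.current_tcp_rot()
manip.move_pose([.32,-.55,.42],list(q0))
q=qd(JP[2]).as_quat().tolist()
manip.move_pose([.52,-.35,.40],q)
print(manip.current_q().round(2),manip.current_clock())
manip.move_pose(J2W(JP,(.083,.071,.25)).tolist(),q)
print(manip.current_q().round(2),manip.current_clock(),manip.current_force())
for n in("side","top"): cv2.imwrite(f"pics/{n}1.png",viewer.get_image(n)[:,:,::-1])
crop('pics/top1.png',300,110,100,75,7,'pics/a.png'); crop('pics/side1.png',280,150,90,95,6,'pics/b.png')
E
```

```text
[ 1.2   0.47 -0.96  1.36  0.38  1.51  1.41] 3.9167
[ 0.76  0.56 -0.95  1.59  0.48  1.23  0.87] 5.1417 [-0.66194407 -0.36610292 -0.6743805 ]
```

View pics/a.png

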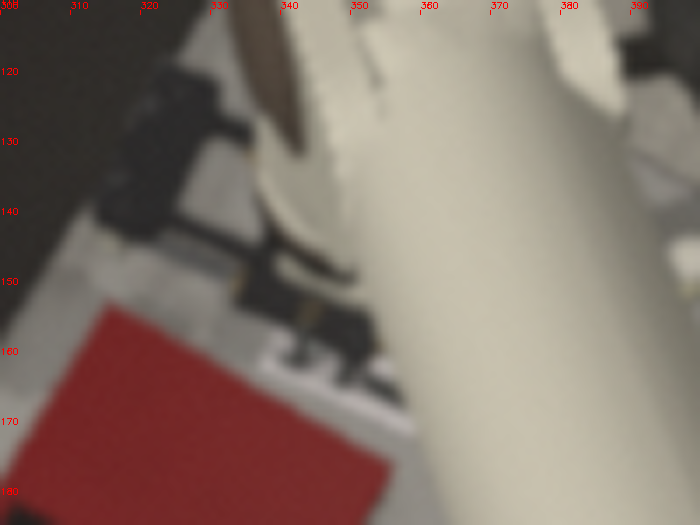

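View pics/b.png

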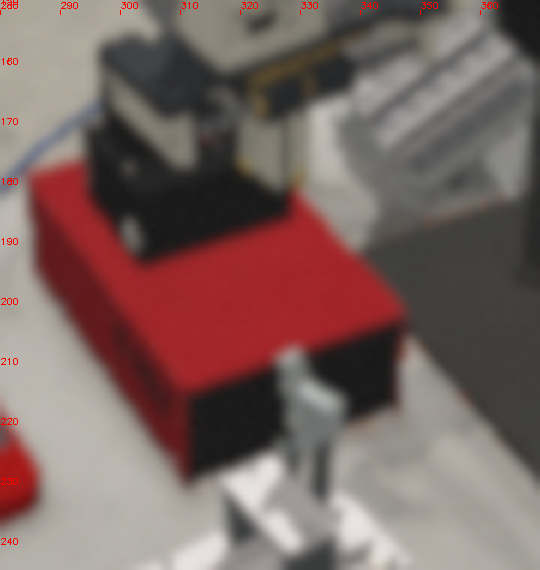

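View pics/side1.png

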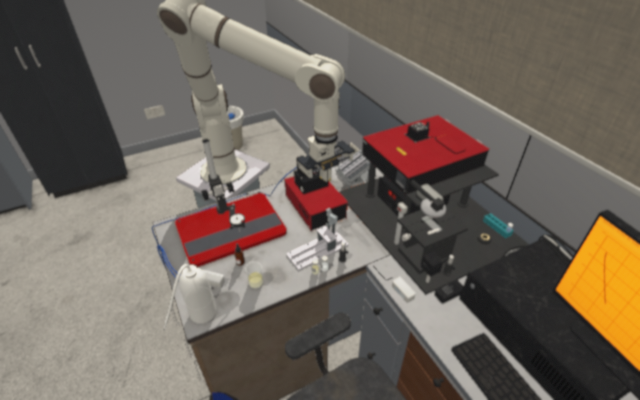

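```bash
python3 - <<'E'
from h import *
from bench import manip
p=manip.current_tool_pos(); print(p,proj('side',p),proj('top',p), proj('side',J2W(JP,(.083,.071,.09))),manip.current_finger_gap())
E
```

```text
[ 0.61392934 -0.08402393  0.25059198] [[325.42145491 179.36475478]] [[346.03133048 153.49445987]] [[325.56008849 212.8412871 ]] 0.0004751868148437907
```

```bash
python3 - <<'E'
from h import *
from bench import manip
manip.sleep(.3)
print(J2W(JP,(.083,.071,.25)),manip.current_tool_pos())
q=qd(JP[2]).as_quat().tolist()
manip.servo_line(J2W(JP,(.083,.071,.105)).tolist(),q,.12)
print(J2W(JP,(.083,.071,.105)),manip.current_tool_pos(),manip.current_force(),manip.current_clock())
E
```

```text
[ 0.61351472 -0.08155187  0.25      ] [ 0.61353307 -0.08212499  0.25017086]
[ 0.61351472 -0.08155187  0.105     ] [ 0.61421985 -0.08146993  0.10590375] [ 0.41749759 -0.46403397 -0.11414597] 6.9
```

```bash
python3 - <<'E'
from h import *
from bench import manip
q=qd(JP[2]).as_quat().tolist()
r=.048
for th in (1.6,1.3,1.0,.75,.5,.3,.15,.06):
    y=.032-r*np.cos(th)+.005*np.sin(th)+.0095; z=.064+r*np.sin(th)+.005*np.cos(th)
    if th==1.6: z=.110
    manip.servo_line(J2W(JP,(.083,y,z)).tolist(),q,.1)
    F=manip.current_force(); print(th,round(y,3),round(z,3),F.round(1),manip.current_tool_pos().round(4))
    if np.linalg.norm(F)>30: print('STOP');break
print(manip.current_clock())
E
```

```text
1.6 0.048 0.11 [ 0.1 -0.2  0.1] [ 0.6349 -0.091   0.1104]
1.3 0.033 0.112 [ 0.5 -0.4 -0.5] [ 0.6476 -0.0967  0.1115]
1.0 0.02 0.107 [-0.6 -0.  -0.2] [ 0.66   -0.1023  0.1067]
0.75 0.01 0.1 [ 0.2 -0.8 -0.4] [ 0.6692 -0.1065  0.1   ]
0.5 0.002 0.091 [-0.3  0.3 -0.4] [ 0.6765 -0.1097  0.0909]
0.3 -0.003 0.083 [ 0.2  0.7 -0. ] [ 0.6808 -0.1117  0.0823]
0.15 -0.005 0.076 [-0.4  0.7 -0.2] [ 0.6829 -0.1125  0.0755]
0.06 -0.006 0.072 [-0.5 -0.  -0.7] [ 0.6838 -0.1128  0.0715]
9.15
```

```bash
python3 - <<'E'
from h import *
from bench import manip, viewer
q=qd(JP[2]).as_quat().tolist()
for z in (.069,.068,.067,.066,.065,.064):
    manip.servo_line(J2W(JP,(.083,-.006,z)).tolist(),q,.05); manip.sleep(.15)
    F=manip.current_force(); print(z,F.round(1),manip.current_tool_pos().round(4))
    if np.linalg.norm(F)>10: break
print(manip.current_clock())
for n in("side","top"): cv2.imwrite(f"pics/{n}2.png",viewer.get_image(n)[:,:,::-1])
crop('pics/side2.png',280,150,90,95,6,'pics/b2.png')
E
```

```text
0.069 [ 0.8 -0.5  2.7] [ 0.6843 -0.1127  0.0694]
0.068 [-1.8  0.4  8.6] [ 0.6844 -0.1127  0.0693]
0.067 [-3.5 -1.1 13.7] [ 0.6844 -0.1127  0.0691]
10.35
```

View pics/b2.png

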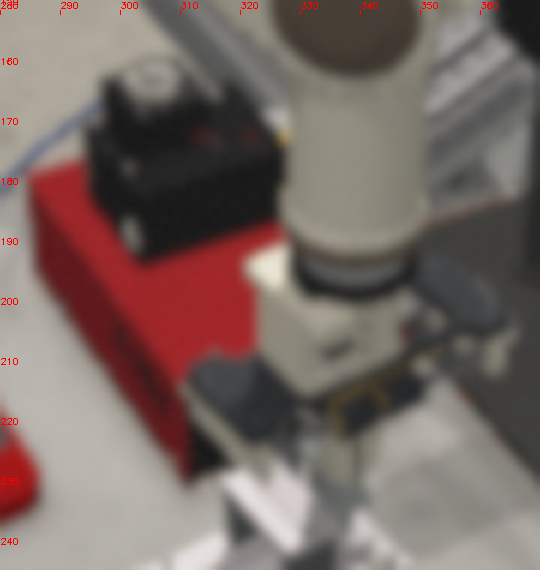

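```bash
cat >> h.py <<'E'
BY=np.radians(54.7)
bn=np.array([-.5*np.cos(BY),-.5*np.sin(BY),.8660254]); bx=np.array([np.cos(BY)*.8660254,np.sin(BY)*.8660254,.5]); byv=np.cross(bn,bx)
BTOP=np.array([.5477,.262,.0752])
RG=R.from_matrix(np.c_[-byv,np.cross(-bn,-byv),-bn])
TG=BTOP-.034*bx-.0165*bn
E
python3 - <<'E'
from h import *
from bench import manip, viewer
q=qd(JP[2]).as_quat().tolist()
manip.servo_line(J2W(JP,(.083,.0,.16)).tolist(),q,.2)
manip.servo_line(J2W(JP,(.06,.0,.34)).tolist(),q,.3)
print(manip.current_force().round(1),manip.current_clock())
for n in("side","top"): cv2.imwrite(f"pics/{n}3.png",viewer.get_image(n)[:,:,::-1])
crop('pics/side3.png',270,205,90,75,8,'pics/b3.png')
print(manip.solve_ik([.48,.1,.36],RG.as_quat().tolist()),manip.solve_ik([.5,.0,.36],qd(BY-np.pi/2).as_quat().tolist()))
print(manip.solve_ik((TG+.12*bn).tolist(),RG.as_quat().tolist()),manip.solve_ik(TG.tolist(),RG.as_quat().tolist()))
E
```

```text
[-0.  -0.2 -0.4] 11.825
[ 1.14681784 -0.16571367 -0.96085507  2.0432542  -0.70760259  1.06526702
 -0.12533956] [ 0.62108504  0.13992871 -0.74391817  1.73182829  0.09796986  1.30770286
 -0.75959743]
[ 0.61680764  0.35639993 -0.906699    2.24413515 -0.25267907  0.28585029
 -0.58933419] [ 0.71635419  1.08327969 -1.30857503  2.17982932  1.59779859  0.62807601
 -2.15588208]
```

View pics/b3.png

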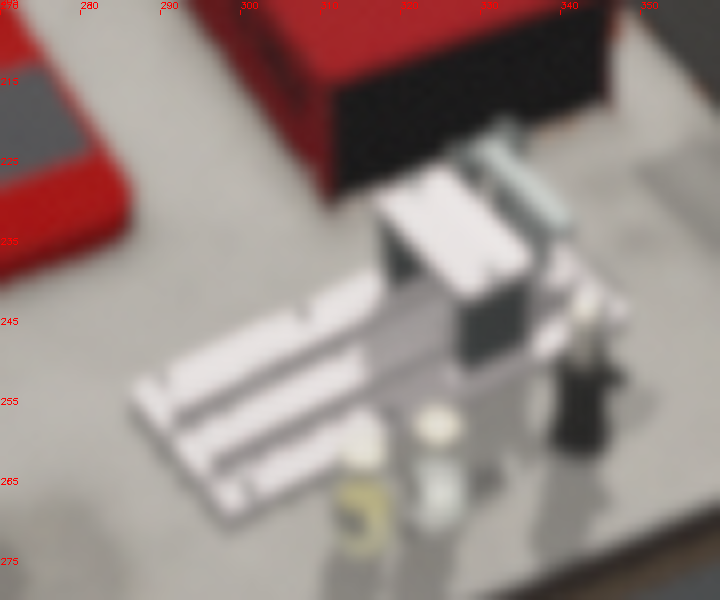

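```bash
python3 - <<'E'
from h import *
from bench import manip, viewer
manip.move_pose([.5,.02,.36],qd(BY-np.pi/2).as_quat().tolist())
print(manip.current_q().round(2),manip.current_clock(),manip.current_force().round(1))
for d in (.16,.12,.08,.04,0):
    s=manip.solve_ik((TG+d*bn).tolist(),RG.as_quat().tolist()); print(d,None if s is None else s.round(2))
s=manip.solve_ik([.48,.17,.2],qd(BY-np.pi/2).as_quat().tolist()); print(s)
E
```

```text
[ 0.59  0.14 -0.75  1.73  0.1   1.31 -0.8 ] 13.4917 [ 0.  -0.6  0.4]
0.16 [ 0.63  0.22 -0.85  2.25 -0.51  0.41 -0.35]
0.12 [ 0.58  0.34 -0.87  2.24 -0.32  0.29 -0.53]
0.08 [ 0.49  0.45 -0.82  2.23 -0.12  0.19 -0.72]
0.04 [ 0.65  0.73 -1.1   2.21  1.19  0.3  -1.92]
0 [ 0.6   0.86 -1.09  2.18  1.49  0.36 -2.16]
[ 0.28906806  0.35146561 -0.81723113  1.91792389  0.30312357  0.9992681
 -1.28033799]
```

```bash
cat > fk.py <<'E'
import numpy as np
from scipy.spatial.transform import Rotation as R
AL=[0,-np.pi/2,np.pi/2,np.pi/2,np.pi/2,np.pi/2,-np.pi/2]
def fk(q,P):
    a=[0,0,0,P[0],P[1],0,P[2]]; d=[P[3],0,P[4],0,P[5],0,P[6]]
    T=np.eye(4); T[:3,:3]=R.from_euler('xyz',[P[10],P[11],P[12]]).as_matrix(); T[:3,3]=P[7:10]
    for i in range(7):
        c,s=np.cos(q[i]),np.sin(q[i]); ca,sa=np.cos(AL[i]),np.sin(AL[i])
        T=T@np.array([[c,-s,0,a[i]],[s*ca,c*ca,-sa,-d[i]*sa],[s*sa,c*sa,ca,d[i]*ca],[0,0,0,1]])
    E=np.eye(4);E[:3,:3]=R.from_euler('xyz',P[13:16]).as_matrix()
    return T@E
E
python3 - <<'E'
from fk import *
from bench import manip
from scipy.optimize import least_squares
rng=np.random.default_rng(0); S=[]
r0=R.from_quat(manip.current_tcp_rot())
while len(S)<40:
    p=np.array([.55,-.05,.3])+rng.uniform(-.2,.2,3); r=R.from_rotvec(rng.normal(0,.3,3))*r0
    try: q=manip.solve_ik(p.tolist(),r.as_quat().tolist())
    except Exception: q=None
    if q is not None: S.append((q,p,r.as_matrix()))
def f(P): 
    o=[]
    for q,p,r in S: T=fk(q,P); o+=[T[:3,3]-p,(T[:3,:3]-r).ravel()*.3]
    return np.concatenate(o)
best=None
for yaw in (-2.5,-1.5,-.8,0,.8):
  for e in(0,1.57,3.1,-1.57):
    P0=np.array([.0525,.0775,.076,.267,.35,.4,.25,0,0,0,0,0,yaw,0,0,e]); s=least_squares(f,P0)
    if best is None or s.cost<best.cost: best=s
print(best.cost,best.x.round(4),abs(f(best.x)).max()); np.save('P.npy',best.x)
print(manip.current_clock())
E
```

```text
2.0023342314926804 [-0.9242 -0.5303  0.0417 12.6814  0.1277  0.4911 -0.2993 -0.3362  0.514
 13.014   0.0303 -3.1778 -0.1715 -3.0629 -0.0301  3.2337] 0.28608274000675604
13.4917
```

```bash
cat > fit.py <<'E'
import numpy as np, itertools
from scipy.spatial.transform import Rotation as R
from scipy.optimize import least_squares
from bench import manip
rng=np.random.default_rng(0); S=[]
r0=R.from_quat(manip.current_tcp_rot())
while len(S)<60:
    p=np.array([.55,-.05,.3])+rng.uniform(-.2,.2,3); r=R.from_rotvec(rng.normal(0,.3,3))*r0
    try: q=manip.solve_ik(p.tolist(),r.as_quat().tolist())
    except Exception: q=None
    if q is not None: S.append((q,p,r.as_quat()))
Q=np.array([s[0] for s in S]);X=np.array([s[1] for s in S]);RR=R.from_quat([s[2] for s in S])
A0=np.array([[0,0,1],[0,1,0]]*3+[[0,0,1]],float)
# R(q)=prod exp(a_i q_i) * E ; axes a_i free (generic PoE)
def rot(a,E,Q):
    r=R.identity(len(Q)); 
    for i in range(7): r=r*R.from_rotvec(Q[:,i:i+1]*a[i])
    return r*R.from_rotvec(E)
def f(p): return (rot(p[:21].reshape(7,3),p[21:],Q)*RR.inv()).as_rotvec().ravel()
best=None
for sg in itertools.product([1,-1],repeat=6):
    a=A0*np.array([1,*sg])[:,None]
    # initial E from the mean
    E=(rot(a,np.zeros(3),Q).inv()*RR).mean().as_rotvec()
    s=least_squares(f,np.r_[a.ravel(),E],max_nfev=25)
    if best is None or s.cost<best.cost: best=s; print(sg,s.cost)
    if best.cost<1e-4: break
s=least_squares(f,best.x); a=s.x[:21].reshape(7,3); print(s.cost,a.round(3).tolist(),np.linalg.norm(a,axis=1).round(4))
# positions: linear in link vectors: p = l0 + sum R_0..i l_i
r=R.identity(len(Q)); cols=[np.tile(np.eye(3),(len(Q),1,1))]
for i in range(7): r=r*R.from_rotvec(Q[:,i:i+1]*a[i]); cols.append(r.as_matrix())
M=np.concatenate(cols,2).reshape(-1,24); l,*_=np.linalg.lstsq(M,X.ravel(),rcond=1e-8)
print('pos err',abs(M@l-X.ravel()).max(),l.reshape(8,3).round(4).tolist())
np.savez('fk.npz',a=a,E=s.x[21:],l=l)
E
python3 fit.py
```

```text
(1, 1, 1, 1, 1, 1) 1.1172225897878561e-20
1.1172225897878561e-20 [[-0.0, 0.0, -1.0], [0.0, 1.0, 0.0], [-0.0, -0.0, -1.0], [0.0, 1.0, -0.0], [-0.0, 0.0, -1.0], [0.0, 1.0, -0.0], [-0.0, -0.0, -1.0]] [1. 1. 1. 1. 1. 1. 1.]
pos err 2.4698909584230933e-11 [[0.0, 0.0, 0.1732], [-0.0, -0.0074, 0.1732], [0.0, -0.0074, 0.2529], [-0.0, -0.0058, 0.2529], [0.0, -0.0058, 0.2353], [-0.0, -0.0002, 0.2353], [0.0, -0.0002, 0.1818], [0.0, 0.0, 0.1818]]
```

```bash
cat > kin.py <<'E'
import numpy as np
from scipy.spatial.transform import Rotation as R
from scipy.optimize import least_squares
D=np.load('fk.npz'); LA,LE,LL=D['a'],D['E'],D['l'].reshape(8,3)
LO=np.array([-2.88,-.31,-1.54,.2,-1.41,.19,-2.57]); HI=np.array([2.88,2.03,1.56,2.42,4.55,2.02,2.57])
def fk(q):
    r=R.identity(); p=LL[0].copy(); pts=[p.copy()]
    for i in range(7): r=r*R.from_rotvec(q[i]*LA[i]); p=p+r.apply(LL[i+1]); pts.append(p.copy())
    return p,r*R.from_rotvec(LE),np.array(pts)
def ik(P,r,seed,reg=.003,m=.04):
    seed=np.clip(seed,LO+m+.01,HI-m-.01)
    def f(q,g): 
        p,rr,_=fk(q); return np.r_[(p-P)*10,(rr*r.inv()).as_rotvec()*2,g*(q-seed)]
    s=least_squares(f,seed,bounds=(LO+m,HI-m),args=(reg,))
    for _ in range(2):
        seed=np.clip(s.x,LO+m+1e-4,HI-m-1e-4); s=least_squares(f,seed,bounds=(LO+m,HI-m),args=(1e-6,))
    e=np.linalg.norm(f(s.x,0)[:6]); return (s.x if e<2e-3 else None)
E
python3 - <<'E'
from h import *; import kin
rng=np.random.default_rng(1); res=[]
for k in range(150):
    s=rng.uniform(kin.LO,kin.HI); s[0]=rng.uniform(-1,1.5)
    for sg in (1,-1):
        r=RG if sg>0 else RG*R.from_euler('z',np.pi)
        q=kin.ik(TG,r,s)
        if q is None: continue
        mg=np.minimum(q-kin.LO,kin.HI-q).min(); res.append((mg,sg,q))
res.sort(key=lambda t:-t[0]); 
for t in res[:25:2]: print(round(t[0],2),t[1],t[2].round(2),kin.fk(t[2])[2][[4,6]].round(2).tolist())
E
```

```text
0.24 -1 [ 0.71  1.06 -1.29  2.18  1.59  0.6   0.98] [[0.38, -0.1, 0.47], [0.48, 0.17, 0.2]]
0.24 -1 [ 0.69  1.   -1.24  2.18  1.57  0.54  0.98] [[0.38, -0.1, 0.48], [0.48, 0.17, 0.2]]
0.24 -1 [ 0.64  0.92 -1.16  2.18  1.52  0.44  0.97] [[0.37, -0.08, 0.5], [0.48, 0.17, 0.2]]
0.24 -1 [ 0.63  0.91 -1.15  2.18  1.52  0.43  0.97] [[0.37, -0.08, 0.5], [0.48, 0.17, 0.2]]
0.22 1 [ 0.63  0.9  -1.14  2.18  1.51  0.41 -2.17] [[0.37, -0.08, 0.51], [0.48, 0.17, 0.2]]
0.22 -1 [ 0.72  1.1  -1.32  2.18  1.61  0.65  0.99] [[0.38, -0.11, 0.46], [0.48, 0.17, 0.2]]
0.21 -1 [ 0.72  1.11 -1.33  2.18  1.61  0.66  0.99] [[0.38, -0.11, 0.46], [0.48, 0.17, 0.2]]
0.19 -1 [ 0.73  1.14 -1.35  2.18  1.62  0.69  0.99] [[0.38, -0.11, 0.45], [0.48, 0.17, 0.2]]
0.19 1 [ 0.73  1.14 -1.35  2.18  1.62  0.69 -2.15] [[0.38, -0.11, 0.45], [0.48, 0.17, 0.2]]
0.17 1 [-1.26  1.26  1.39  2.24  4.35  1.43  0.42] [[0.3, 0.27, 0.43], [0.48, 0.17, 0.2]]
0.15 -1 [ 0.75  1.19 -1.39  2.18  1.64  0.74  1.  ] [[0.38, -0.12, 0.44], [0.48, 0.17, 0.2]]
0.15 1 [ 0.75  1.19 -1.39  2.18  1.64  0.75 -2.14] [[0.38, -0.12, 0.44], [0.48, 0.17, 0.2]]
0.13 -1 [ 0.75  1.22 -1.41  2.18  1.65  0.78  1.01] [[0.38, -0.12, 0.43], [0.48, 0.17, 0.2]]
```

```bash
python3 - <<'E'
from h import *; import kin
from bench import manip
qn=manip.current_q()
s=np.array([.70,1.04,-1.28,2.18,1.59,.58,-2.16]); path={}
for d in (0,.02,.04,.08,.12,.15):
    q=kin.ik(TG+d*bn,RG,s); print(d,None if q is None else q.round(2)); 
    if q is None: break
    path[d]=q; s=q
print('pts',kin.fk(path[.12])[2].round(2).tolist())
for nm,p,r in (('via',[.48,.05,.36],qd(JP[2]-np.pi/2)),('ab',J2W(JP,(-.10,0,.15)),qd(JP[2]-np.pi/2)),('in',J2W(JP,(-.10,0,.0325)),qd(JP[2]-np.pi/2)),('in2',J2W(JP,(-.014,0,.0325)),qd(JP[2]-np.pi/2))):
    q=kin.ik(np.array(p),r,s); print(nm,None if q is None else (q.round(2),kin.fk(q)[2][[3,4,5,6]].round(2).tolist())); s=q if q is not None else s
print('joint path now->0.15: tip positions')
for a,b in ((qn,path[max(path)]),):
    for t in np.linspace(0,1,9):
        p,r,pts=kin.fk(a+(b-a)*t); print(p.round(3),r.as_matrix()[:,2].round(2),pts[4].round(2),pts[6].round(2))
np.save('path.npy',path,allow_pickle=True)
E
```

```text
0 [ 0.7   1.04 -1.28  2.18  1.58  0.58 -2.16]
0.02 [ 0.74  1.02 -1.32  2.19  1.52  0.59 -2.11]
0.04 [ 0.79  1.   -1.36  2.21  1.46  0.61 -2.06]
0.08 [ 0.88  0.98 -1.47  2.23  1.34  0.65 -1.97]
0.12 [ 0.97  0.83 -1.5   2.24  1.1   0.58 -1.8 ]
0.15 [ 1.05  0.68 -1.5   2.24  0.81  0.5  -1.55]
pts [[0.0, 0.0, 0.17], [-0.01, -0.0, 0.35], [0.09, -0.16, 0.52], [0.2, -0.32, 0.68], [0.3, -0.14, 0.57], [0.4, 0.05, 0.46], [0.45, 0.12, 0.31], [0.5, 0.2, 0.15]]
via (array([ 1.07,  0.35, -1.5 ,  1.76,  0.36,  1.37, -0.91]), [[0.07, -0.16, 0.82], [0.28, -0.06, 0.77], [0.48, 0.05, 0.72], [0.48, 0.05, 0.54]])
ab (array([ 1.07,  0.85, -1.09,  1.56,  0.78,  1.22, -0.58]), [[0.17, -0.34, 0.68], [0.39, -0.31, 0.59], [0.6, -0.28, 0.51], [0.6, -0.28, 0.33]])
in (array([ 1.02,  0.97, -0.98,  1.62,  0.9 ,  1.07, -0.65]), [[0.2, -0.37, 0.63], [0.4, -0.32, 0.51], [0.6, -0.28, 0.4], [0.6, -0.28, 0.21]])
in2 (array([ 0.89,  0.98, -0.98,  1.6 ,  0.9 ,  1.07, -0.77]), [[0.25, -0.34, 0.63], [0.45, -0.27, 0.51], [0.64, -0.2, 0.4], [0.64, -0.2, 0.21]])
joint path now->0.15: tip positions
[0.5  0.02 0.36] [-0.  0. -1.] [ 0.28 -0.02  0.78] [0.5  0.02 0.54]
[0.508 0.015 0.31 ] [ 0.01 -0.02 -1.  ] [ 0.29 -0.03  0.76] [0.51 0.02 0.49]
[0.513 0.017 0.266] [ 0.03 -0.02 -1.  ] [ 0.3  -0.04  0.73] [0.51 0.02 0.45]
[0.515 0.027 0.227] [ 0.06  0.   -1.  ] [ 0.3  -0.06  0.7 ] [0.5  0.03 0.41]
[0.516 0.045 0.196] [ 0.1   0.04 -0.99] [ 0.3  -0.07  0.68] [0.5  0.04 0.38]
[0.514 0.071 0.174] [ 0.15  0.11 -0.98] [ 0.3  -0.08  0.66] [0.49 0.05 0.35]
[0.51  0.104 0.162] [ 0.2   0.19 -0.96] [ 0.29 -0.1   0.64] [0.47 0.07 0.34]
[0.503 0.142 0.162] [ 0.25  0.29 -0.92] [ 0.28 -0.11  0.63] [0.46 0.09 0.33]
[0.492 0.183 0.174] [ 0.29  0.41 -0.87] [ 0.27 -0.13  0.61] [0.44 0.11 0.33]
```

```bash
python3 - <<'E'
from h import *; import kin
from bench import manip
qn=manip.current_q(); path=np.load('path.npy',allow_pickle=True).item()
v=kin.ik(np.array([.46,.13,.33]),RG,path[.15]); print(v)
np.save('via.npy',v)
for a,b in ((qn,v),(v,path[.12])):
    for t in np.linspace(0,1,6):
        p,r,pts=kin.fk(a+(b-a)*t); print(p.round(3),r.as_matrix()[:,2].round(2),pts[4].round(2),pts[6].round(2))
E
```

```text
[ 0.84672087 -0.16258656 -0.77022794  2.13379187 -0.70066656  0.95289798
 -0.18078338]
[0.5  0.02 0.36] [-0.  0. -1.] [ 0.28 -0.02  0.78] [0.5  0.02 0.54]
[0.479 0.052 0.35 ] [ 0.02  0.12 -0.99] [ 0.25 -0.02  0.78] [0.48 0.03 0.53]
[0.465 0.082 0.342] [ 0.06  0.22 -0.97] [ 0.22 -0.01  0.77] [0.45 0.04 0.52]
[0.457 0.106 0.337] [ 0.12  0.31 -0.94] [ 0.19 -0.01  0.77] [0.44 0.05 0.51]
[0.456 0.123 0.333] [ 0.2   0.37 -0.91] [0.17 0.   0.76] [0.42 0.06 0.5 ]
[0.46 0.13 0.33] [ 0.29  0.41 -0.87] [0.14 0.01 0.75] [0.41 0.06 0.49]
[0.46 0.13 0.33] [ 0.29  0.41 -0.87] [0.14 0.01 0.75] [0.41 0.06 0.49]
[0.423 0.094 0.237] [ 0.1   0.29 -0.95] [ 0.19 -0.02  0.72] [0.41 0.04 0.41]
[0.41  0.074 0.175] [ 0.02  0.19 -0.98] [ 0.23 -0.05  0.68] [0.41 0.04 0.35]
[0.425 0.082 0.135] [ 0.05  0.17 -0.98] [ 0.26 -0.08  0.65] [0.42 0.05 0.31]
[0.46  0.126 0.123] [ 0.15  0.24 -0.96] [ 0.29 -0.11  0.61] [0.43 0.08 0.3 ]
[0.501 0.196 0.148] [ 0.29  0.41 -0.87] [ 0.3  -0.14  0.57] [0.45 0.12 0.31]
```

```bash
python3 - <<'E'
from h import *; import kin
from bench import manip
qn=manip.current_q(); path=np.load('path.npy',allow_pickle=True).item()
tilt=lambda a: R.from_rotvec(byv*np.radians(a))*RG  # rotate about bar y
for a in (-30,-20,30):
    print(a,tilt(a).as_matrix()[:,2].round(2))
best=None
for a in (-30,-20,-10):
  for P in ([.47,.13,.30],[.46,.15,.28],[.48,.15,.30],[.47,.10,.33]):
    v=kin.ik(np.array(P),tilt(-a if tilt(-30).as_matrix()[2,2]>-.9 else a),path[.12])
    if v is None: continue
    seg=[kin.fk(v+(path[.12]-v)*t)[0] for t in np.linspace(0,1,9)]; seg0=[kin.fk(qn+(v-qn)*t)[0] for t in np.linspace(0,1,9)]
    print(a,P,v.round(2),'minz',min(p[2] for p in seg).round(3),np.round(seg[4],2),np.round(seg[6],2),'first',min(p[2] for p in seg0).round(3))
E
```

```text
-30 [ 0.5   0.71 -0.5 ]
-20 [ 0.44  0.63 -0.64]
30 [ 0.  0. -1.]
-30 [0.47, 0.13, 0.3] [ 0.84  0.48 -1.5   1.84  0.5   1.3  -1.41] minz 0.148 [0.52 0.13 0.2 ] [0.52 0.16 0.17] first 0.296
-30 [0.46, 0.15, 0.28] [ 0.79  0.51 -1.5   1.87  0.54  1.27 -1.49] minz 0.148 [0.51 0.15 0.19] [0.51 0.17 0.16] first 0.278
-30 [0.48, 0.15, 0.3] [ 0.77  0.54 -1.5   1.81  0.56  1.33 -1.48] minz 0.148 [0.52 0.15 0.2 ] [0.52 0.16 0.17] first 0.295
-30 [0.47, 0.1, 0.33] [ 0.95  0.39 -1.5   1.81  0.4   1.32 -1.26] minz 0.148 [0.52 0.1  0.21] [0.52 0.14 0.17] first 0.323
-20 [0.47, 0.13, 0.3] [ 1.1   0.26 -1.5   1.94  0.19  1.04 -1.08] minz 0.148 [0.51 0.12 0.21] [0.51 0.15 0.17] first 0.3
-20 [0.46, 0.15, 0.28] [ 1.04  0.29 -1.5   1.98  0.24  0.99 -1.17] minz 0.148 [0.5  0.13 0.2 ] [0.51 0.16 0.17] first 0.28
-20 [0.48, 0.15, 0.3] [ 1.    0.34 -1.5   1.92  0.3   1.06 -1.22] minz 0.148 [0.51 0.13 0.21] [0.51 0.16 0.17] first 0.298
-20 [0.47, 0.1, 0.33] [ 1.26  0.13 -1.5   1.91  0.01  1.09 -0.85] minz 0.148 [0.51 0.08 0.22] [0.51 0.12 0.18] first 0.33
-10 [0.47, 0.13, 0.3] [ 1.02 -0.04 -1.11  2.05 -0.38  0.91 -0.51] minz 0.143 [0.46 0.09 0.18] [0.48 0.13 0.15] first 0.3
-10 [0.46, 0.15, 0.28] [ 1.02 -0.03 -1.17  2.09 -0.37  0.85 -0.55] minz 0.145 [0.46 0.11 0.18] [0.48 0.14 0.15] first 0.28
-10 [0.48, 0.15, 0.3] [ 1.3   0.07 -1.5   2.03 -0.22  0.87 -0.68] minz 0.148 [0.49 0.11 0.21] [0.5  0.14 0.18] first 0.3
-10 [0.47, 0.1, 0.33] [ 0.94 -0.08 -0.94  2.01 -0.42  1.01 -0.42] minz 0.137 [0.46 0.06 0.17] [0.48 0.11 0.14] first 0.33
```

```bash
python3 - <<'E'
from h import *; import kin
from bench import manip, effector, viewer
path=np.load('path.npy',allow_pickle=True).item()
v=kin.ik(np.array([.46,.15,.28]),qd(BY-np.pi/2),path[.12]); np.save('via.npy',v); print(v.round(2))
manip.movej(v.tolist()); print(manip.current_clock(),manip.current_force().round(1))
effector.open_jaws()
manip.movej(path[.12].tolist()); manip.sleep(.2)
print(manip.current_clock(),manip.current_force().round(1),manip.current_tool_pos().round(4),(TG+.12*bn).round(4))
for n in("side","top"): cv2.imwrite(f"pics/{n}4.png",viewer.get_image(n)[:,:,::-1])
crop('pics/top4.png',190,140,100,90,7,'pics/a4.png'); crop('pics/side4.png',300,110,100,90,7,'pics/b4.png')
E
```

```text
[ 0.79  0.51 -1.5   1.87  0.54  1.27 -1.49]
14.2333 [ 0.5  0.1 -0.4]
16.5917 [0.2 0.5 0.2] [0.5027 0.196  0.1494] [0.5008 0.1957 0.1478]
```

View pics/a4.png

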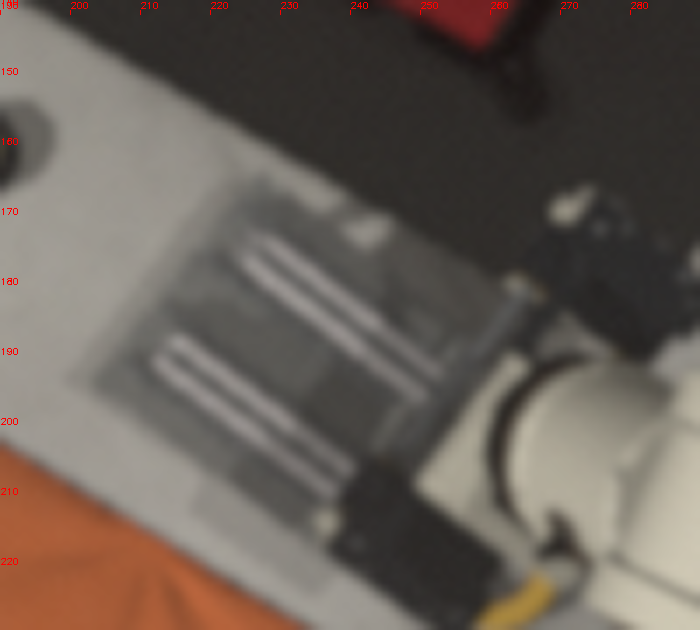

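View pics/b4.png

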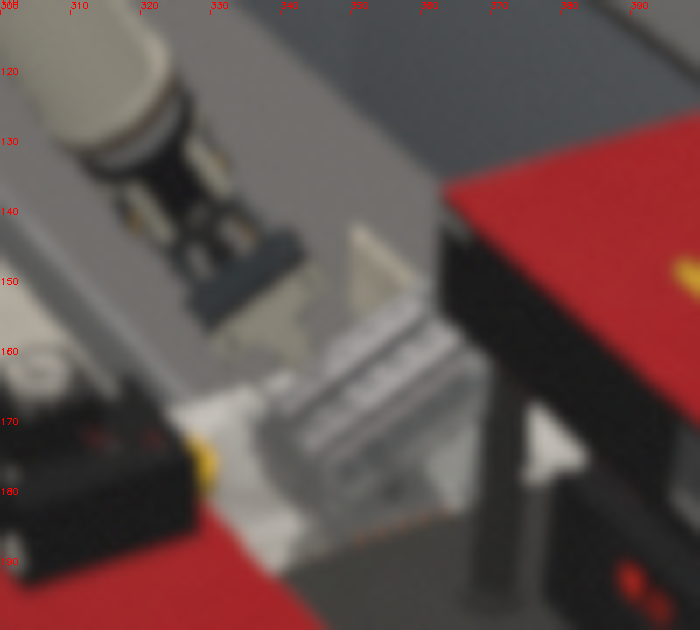

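```bash
python3 - <<'E'
from h import *
from bench import manip, effector, viewer
q=RG.as_quat().tolist()
for d,v in ((.03,.12),(.012,.06),(.006,.04),(0,.04)):
    manip.servo_line((TG+d*bn).tolist(),q,v); F=manip.current_force(); print(d,F.round(1),manip.current_clock())
    if np.linalg.norm(F)>6: print('STOP'); break
print(manip.current_q().round(2),manip.current_tool_pos().round(4),TG.round(4))
for n in("side","top"): cv2.imwrite(f"pics/{n}5.png",viewer.get_image(n)[:,:,::-1])
crop('pics/top5.png',190,140,100,90,7,'pics/a5.png'); crop('pics/side5.png',300,110,100,90,7,'pics/b5.png')
E
```

```text
0.03 [-0.3  0.1 -0.2] 17.5917
0.012 [ 1.  -0.3  0.4] 18.0417
0.006 [-0.3  0.4  0.7] 18.3417
0 [ 0.5 -0.4  0.4] 18.6417
[ 0.62  0.88 -1.12  2.18  1.5   0.4  -2.17] [0.5353 0.2448 0.0438] [0.5355 0.2447 0.0439]
```

View pics/a5.png

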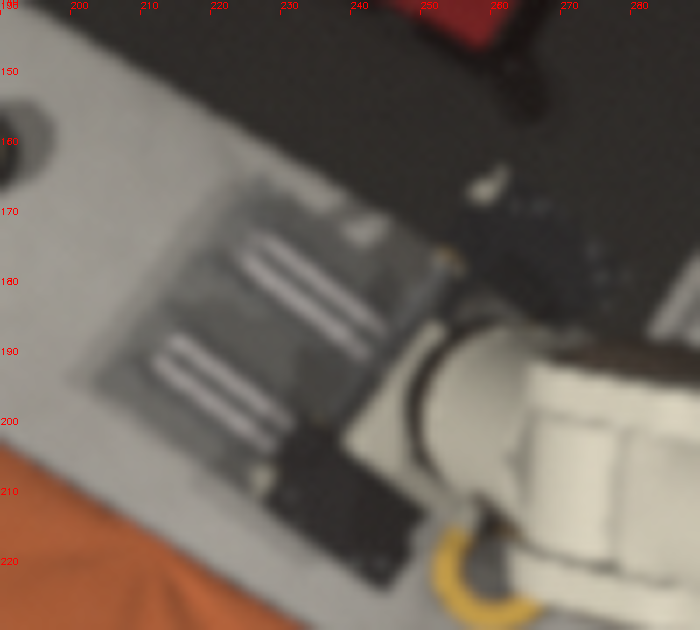

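View pics/b5.png

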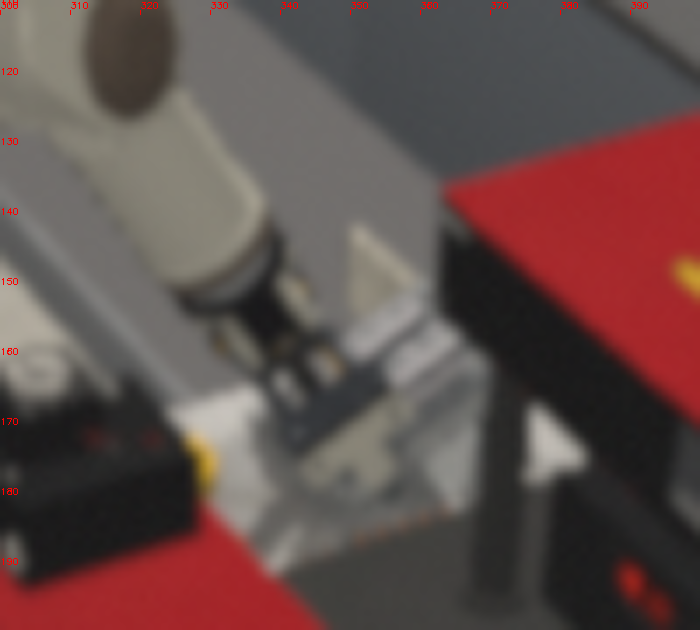

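```bash
python3 - <<'E'
from h import *
from bench import manip, effector, viewer
q=RG.as_quat().tolist()
effector.close(45); print(manip.current_finger_gap(),manip.current_force().round(1),manip.current_clock())
P=manip.current_tool_pos()
manip.servo_line((TG+.02*bn).tolist(),q,.06); print(manip.current_force().round(1),manip.current_finger_gap())
manip.servo_line((TG+.12*bn).tolist(),q,.12); manip.sleep(.2); print(manip.current_q().round(2),manip.current_force().round(1),manip.current_finger_gap(),manip.current_clock())
for n in("side","top"): cv2.imwrite(f"pics/{n}6.png",viewer.get_image(n)[:,:,::-1])
crop('pics/top6.png',190,140,100,90,7,'pics/a6.png'); crop('pics/side6.png',300,110,100,90,7,'pics/b6.png')
E
```

```text
0.019334143304457534 [-0.7 -0.2  0.5] 19.8583
[ 0.1  0.5 -1.7] 0.019603085997494846
[ 0.97  0.8  -1.48  2.24  1.07  0.55 -1.77] [-0.  -0.  -1.7] 0.01995663640329618 21.525
```

View pics/a6.png

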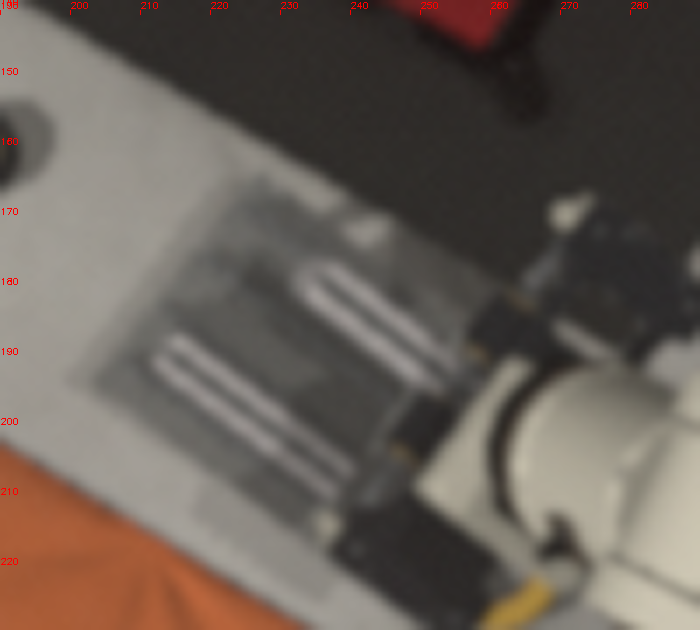

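View pics/b6.png

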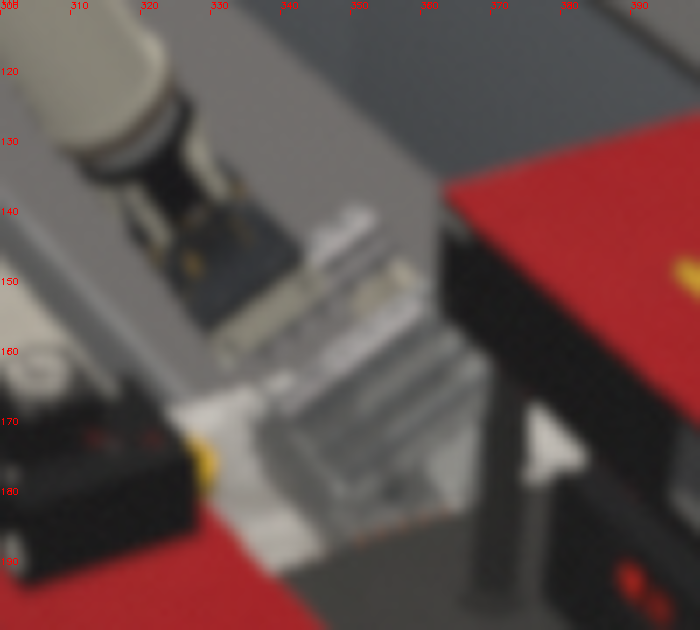

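```bash
python3 - <<'E'
from h import *; import kin
from bench import manip, effector, viewer
v=np.load('via.npy'); qn=manip.current_q()
RJ=qd(JP[2]-np.pi/2)
m=kin.ik(np.array([.50,.03,.37]),qd(BY-np.pi/2),v)
a=kin.ik(J2W(JP,(-.08,0,.20)),RJ,m); lo=kin.ik(J2W(JP,(-.08,0,.0325)),RJ,a)
print(v.round(2),m.round(2),a.round(2),lo.round(2))
for A,B in((qn,v),(v,m),(m,a)):
    for t in np.linspace(0,1,5): p,r,pts=kin.fk(A+(B-A)*t); M=r.as_matrix(); fwd=-M[:,1] if M[:,1]@[.5,.8,0]<0 else M[:,1]; print(p.round(3),(p+.089*fwd).round(3),pts[3].round(2))
np.savez('tr.npz',m=m,a=a)
E
```

```text
[ 0.79  0.51 -1.5   1.87  0.54  1.27 -1.49] [ 1.05  0.42 -1.5   1.7   0.42  1.42 -1.12] [ 1.08  0.84 -1.2   1.52  0.8   1.33 -0.61] [ 1.02  1.02 -1.05  1.62  0.97  1.11 -0.71]
[0.501 0.196 0.148] [0.545 0.259 0.192] [ 0.2  -0.31  0.69]
[0.512 0.167 0.163] [0.561 0.234 0.196] [ 0.19 -0.28  0.72]
[0.508 0.149 0.192] [0.559 0.218 0.213] [ 0.19 -0.25  0.74]
[0.49  0.144 0.232] [0.543 0.215 0.241] [ 0.18 -0.22  0.76]
[0.46 0.15 0.28] [0.511 0.223 0.28 ] [ 0.17 -0.19  0.78]
[0.46 0.15 0.28] [0.511 0.223 0.28 ] [ 0.17 -0.19  0.78]
[0.475 0.12  0.302] [0.526 0.193 0.302] [ 0.15 -0.19  0.79]
[0.486 0.09  0.324] [0.538 0.163 0.324] [ 0.13 -0.19  0.8 ]
[0.494 0.06  0.347] [0.546 0.132 0.347] [ 0.11 -0.19  0.8 ]
[0.5  0.03 0.37] [0.551 0.103 0.37 ] [ 0.09 -0.19  0.81]
[0.5  0.03 0.37] [0.551 0.103 0.37 ] [ 0.09 -0.19  0.81]
[ 0.544 -0.039  0.346] [0.592 0.036 0.348] [ 0.11 -0.23  0.78]
[ 0.579 -0.112  0.309] [ 0.623 -0.035  0.312] [ 0.13 -0.27  0.75]
[ 0.602 -0.186  0.26 ] [ 0.642 -0.107  0.262] [ 0.15 -0.31  0.72]
[ 0.612 -0.259  0.2  ] [ 0.648 -0.178  0.2  ] [ 0.16 -0.34  0.68]
```

```bash
python3 - <<'E'
from h import *
from bench import manip, effector, viewer
v=np.load('via.npy'); t=np.load('tr.npz')
for q in (v,t['m'],t['a']):
    manip.movej(q.tolist()); print(manip.current_clock(),manip.current_force().round(1),manip.current_finger_gap())
manip.sleep(.2); print(manip.current_tool_pos().round(4),J2W(JP,(-.08,0,.2)).round(4))
for n in("side","top"): cv2.imwrite(f"pics/{n}7.png",viewer.get_image(n)[:,:,::-1])
crop('pics/top7.png',325,115,90,75,8,'pics/a7.png'); crop('pics/side7.png',260,190,100,90,7,'pics/b7.png')
E
```

```text
22.35 [-0.3 -0.8 -2. ] 0.019391218127375258
23.0167 [-0.2 -0.2 -1.4] 0.019422162723852443
24.35 [ 1.   0.6 -0.8] 0.01949542973928239
[ 0.613  -0.2583  0.2014] [ 0.6124 -0.2593  0.2   ]
```

View pics/a7.png

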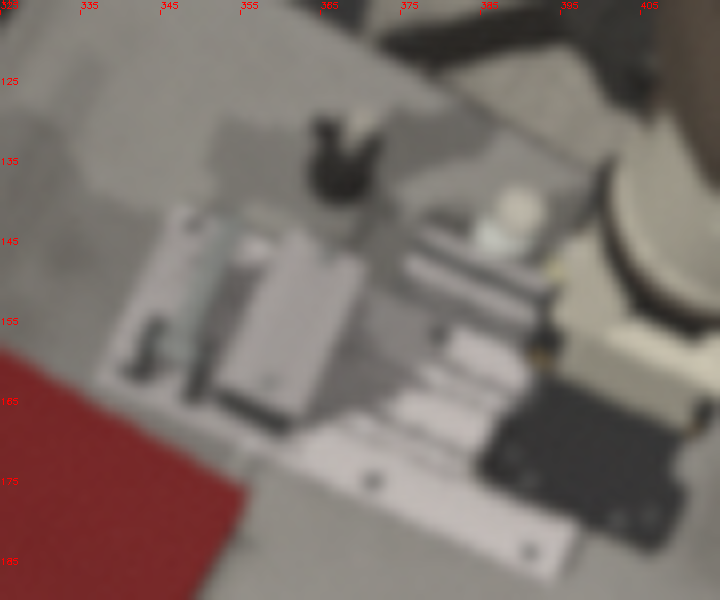

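View pics/b7.png

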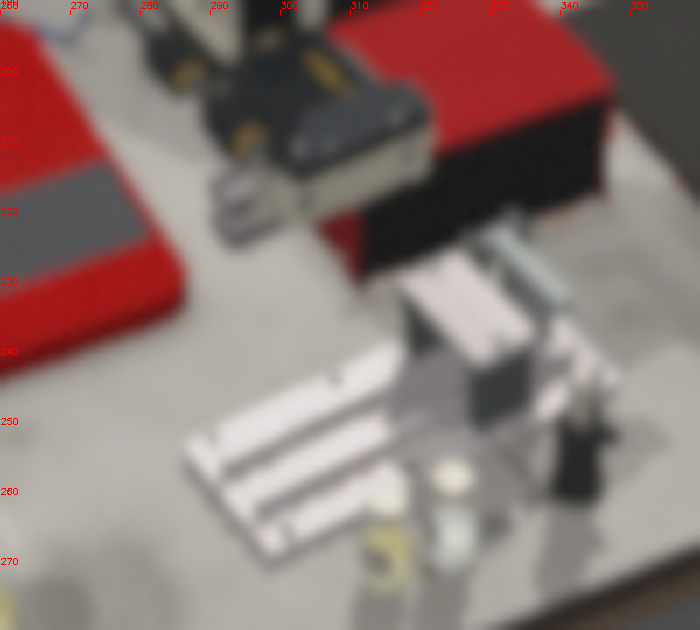

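```bash
python3 - <<'E'
from h import *
from bench import manip, effector, viewer
q=qd(JP[2]-np.pi/2).as_quat().tolist()
manip.servo_line(J2W(JP,(-.08,0,.07)).tolist(),q,.15)
manip.servo_line(J2W(JP,(-.08,0,.048)).tolist(),q,.06); manip.sleep(.2)
print(manip.current_force().round(1),manip.current_clock(),manip.current_tool_pos().round(4),J2W(JP,(-.08,0,.048)).round(4))
for n in("side","top"): cv2.imwrite(f"pics/{n}8.png",viewer.get_image(n)[:,:,::-1])
crop('pics/top8.png',325,115,90,75,8,'pics/a8.png'); crop('pics/side8.png',260,190,100,90,7,'pics/b8.png')
E
```

```text
[ 0.4  0.1 -0.8] 26.3833 [ 0.6127 -0.2593  0.0483] [ 0.6124 -0.2593  0.048 ]
```

View pics/a8.png

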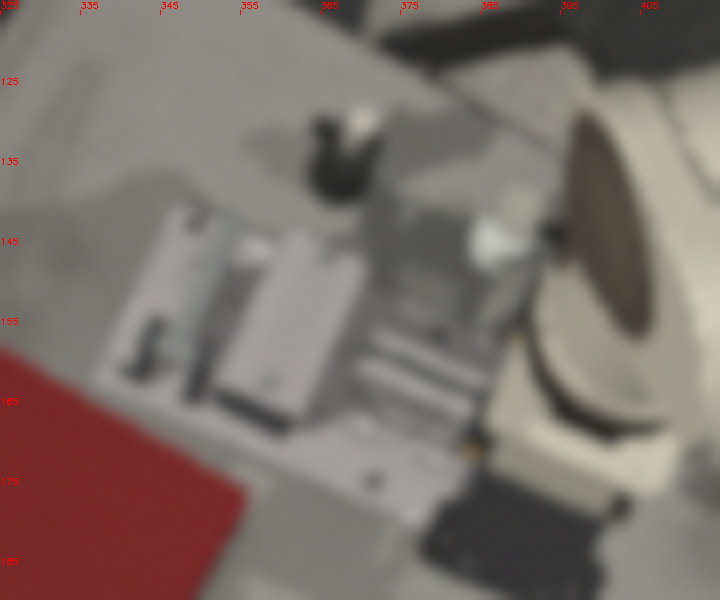

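View pics/b8.png

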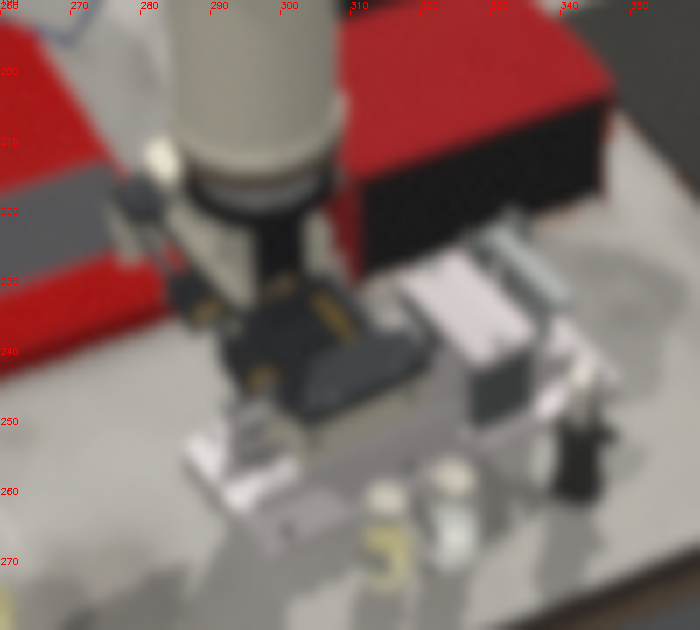

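```bash
python3 - <<'E'
from h import *
g=cv2.imread('pics/top8.png',0).astype(float)
t=lambda x,y:((x+.5)/8-.5+325,(y+.5)/8-.5+115)
c,s_=np.cos(JP[2]),np.sin(JP[2])
def inv(P): d=np.array(P[:2])-JP[:2]; return (np.array([c*d[0]+s_*d[1],-s_*d[0]+c*d[1]])*1000)
for a,b in(((375,326),(480,372)),((360,374),(462,420))):
    p,d,res=edgeline(g,t(*a),t(*b),half=1.2); 
    A=inv(onplane('top',p-6*d,.0645));B=inv(onplane('top',p+6*d,.0645)); print(A.round(1),B.round(1),res, np.degrees(np.arctan2(*(B-A)[::-1])).round(1))
# ref: base -y and +y edges in same image, bridge etc. already
E
```

```text
[  0.4 -13.2] [-40.3 -13.1] 0.03738022 179.9
[0.2 9. ] [-40.4   8.7] 0.05027028 -179.7
```

```bash
python3 - <<'E'
from h import *
t=lambda x,y:((x+.5)/8-.5+325,(y+.5)/8-.5+115)
c,s_=np.cos(JP[2]),np.sin(JP[2])
def inv(P): d=np.array(P[:2])-JP[:2]; return (np.array([c*d[0]+s_*d[1],-s_*d[0]+c*d[1]])*1000)
for f in ('top8','top7'):
  g=cv2.imread(f'pics/{f}.png',0).astype(float)
  for nm,a,b,h in(('b+y',(222,384),(298,417),1.2),('b-y',(290,230),(365,262),1.5),('b-x',(366,270),(305,412),1.5),('b+x',(280,240),(222,370),1.5)):
    p,d,res=edgeline(g,t(*a),t(*b),half=h,n=15); L=np.hypot(b[0]-a[0],b[1]-a[1])/16
    A=inv(onplane('top',p-L*d,.064));B=inv(onplane('top',p+L*d,.064)); print(f,nm,A.round(1),B.round(1),res.round(2))
crop('pics/top8.png',340,135,45,40,16,'pics/a9.png')
E
```

```text
top8 b+y [58.  38.6] [22.8 38.5] 0.04
top8 b-y [ 60.  -36.1] [ 25.1 -36.5] 0.18
top8 b-x [21.1 32.3] [ 20.5 -35.7] 0.05
top8 b+x [61.1 30.8] [ 60.4 -32. ] 0.08
top7 b+y [57.8 38.8] [22.6 38.5] 0.05
top7 b-y [ 57.7 -36.5] [ 22.8 -36.7] 0.12
top7 b-x [20.5 36.8] [ 21.5 -31.2] 0.03
top7 b+x [60.8 28.2] [ 61.  -34.6] 0.11
```

View pics/a9.png

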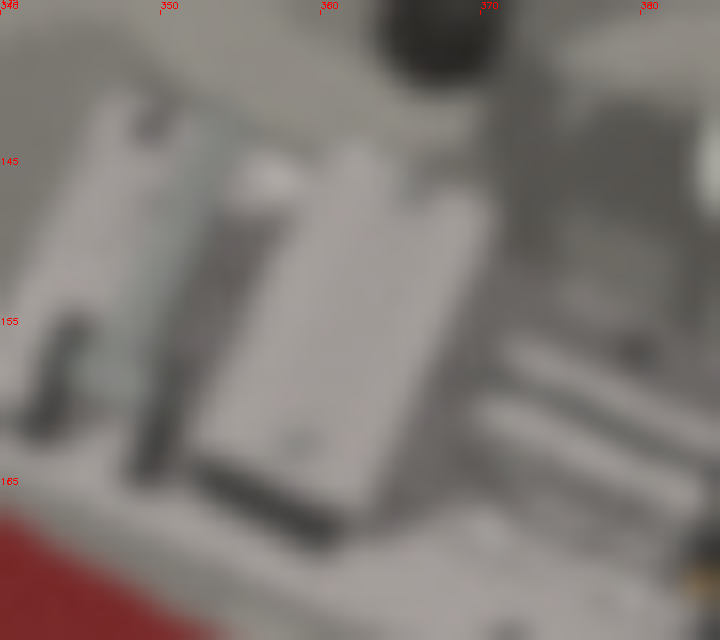

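```bash
python3 - <<'E'
from h import *
from bench import manip, effector, viewer
q=qd(JP[2]-np.pi/2).as_quat().tolist()
manip.servo_line(J2W(JP,(-.08,.003,.048)).tolist(),q,.03); manip.sleep(.2)
f0=manip.current_force(); print(f0)
for z in (.045,.0425,.0405,.0385,.0365,.0345,.0335,.0325,.0315,.0305,.0295):
    manip.servo_line(J2W(JP,(-.08,.003,z)).tolist(),q,.04); manip.sleep(.1)
    F=manip.current_force()-f0; print(z,F.round(1),manip.current_tool_pos()[2].round(4))
    if np.linalg.norm(F)>5: print('contact'); break
print(manip.current_clock())
E
```

```text
[ 0.13712744 -0.08145566 -0.77974306]
0.045 [-0.4 -0.3 -0.6] 0.0449
0.0425 [-0.2  0.2 -0.8] 0.0424
0.0405 [0.5 0.6 0.2] 0.0405
0.0385 [ 0.5 -0.6 -0.4] 0.0384
0.0365 [-0.4  0.6 -0.6] 0.0365
0.0345 [-1.   0.4 -0.6] 0.0345
0.0335 [ 0.4 -0.1 -0.2] 0.0335
0.0325 [ 0.2 -0.6 -1. ] 0.0325
0.0315 [ 0.  -0.  -0.2] 0.0315
0.0305 [ 0.5 -0.5  0.1] 0.0305
0.0295 [ 0.1 -0.8 -0.3] 0.0295
30.7833
```

```bash
python3 - <<'E'
from h import *
from bench import manip, effector, viewer
q=qd(JP[2]-np.pi/2).as_quat().tolist()
f0=np.array([.1,-.1,-.8])
for z in np.arange(.0285,.0195,-.001):
    manip.servo_line(J2W(JP,(-.08,.003,z)).tolist(),q,.04); manip.sleep(.1)
    F=manip.current_force()-f0; print(round(z,4),F.round(1),manip.current_tool_pos()[2].round(4))
    if np.linalg.norm(F)>4: print('contact'); break
print(manip.current_clock())
for n in("side","top"): cv2.imwrite(f"pics/{n}9.png",viewer.get_image(n)[:,:,::-1])
crop('pics/top9.png',325,115,90,75,8,'pics/a10.png'); crop('pics/side9.png',260,190,100,90,7,'pics/b10.png')
E
```

```text
0.0285 [ 0.8  0.1 -0.7] 0.0285
0.0275 [ 0.3 -0.1 -0.3] 0.0275
0.0265 [-0.4 -0.3 -0.5] 0.0265
0.0255 [-2.5 -1.   6. ] 0.0263
contact
32.1833
```

View pics/a10.png

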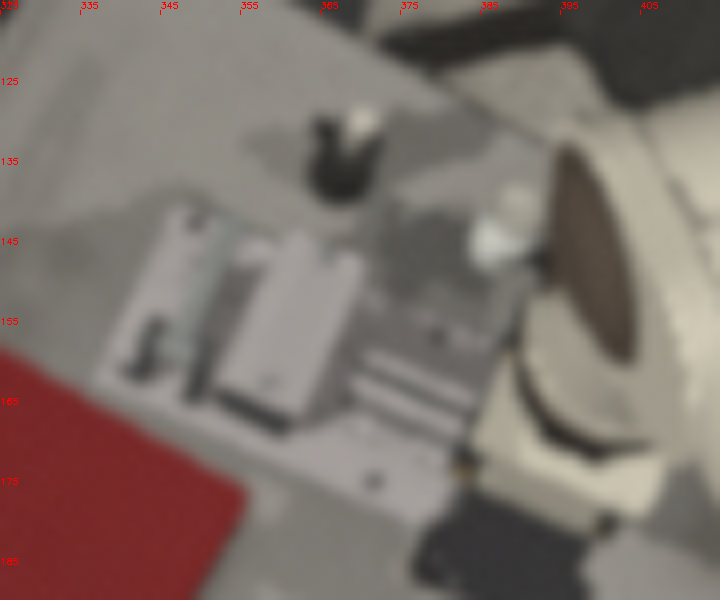

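View pics/b10.png

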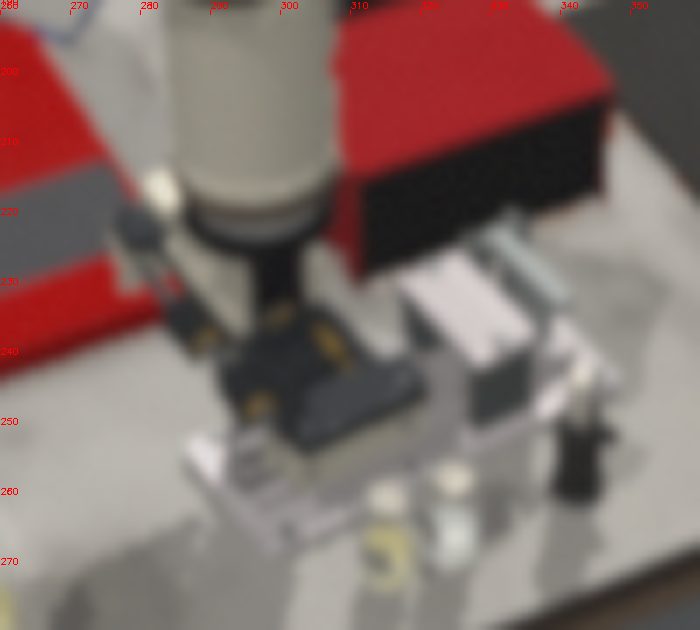

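```bash
python3 - <<'E'
from h import *
from bench import manip, effector, viewer
q=qd(JP[2]-np.pi/2).as_quat().tolist()
manip.servo_line(J2W(JP,(-.08,.003,.0268)).tolist(),q,.04)
manip.servo_line(J2W(JP,(-.10,.003,.0268)).tolist(),q,.05); manip.sleep(.1)
print(manip.current_force().round(1))
effector.open_jaws(); print(manip.current_force().round(1),manip.current_finger_gap(),manip.current_clock())
manip.servo_line(J2W(JP,(-.10,.003,.09)).tolist(),q,.12); 
manip.servo_line(J2W(JP,(-.165,.003,.13)).tolist(),q,.2);
effector.close(10)
print(manip.current_clock(),manip.current_tool_pos())
for n in("side","top"): cv2.imwrite(f"pics/{n}10.png",viewer.get_image(n)[:,:,::-1])
crop('pics/top10.png',325,115,90,75,8,'pics/a11.png'); crop('pics/side10.png',260,190,100,90,7,'pics/b11.png')
E
```

```text
[ 0.1  0.  -0.6]
[0.1 0.2 0.9] 0.09203244480052043 34.4
37.0417 [ 0.57519854 -0.3357876   0.12997903]
```

View pics/a11.png

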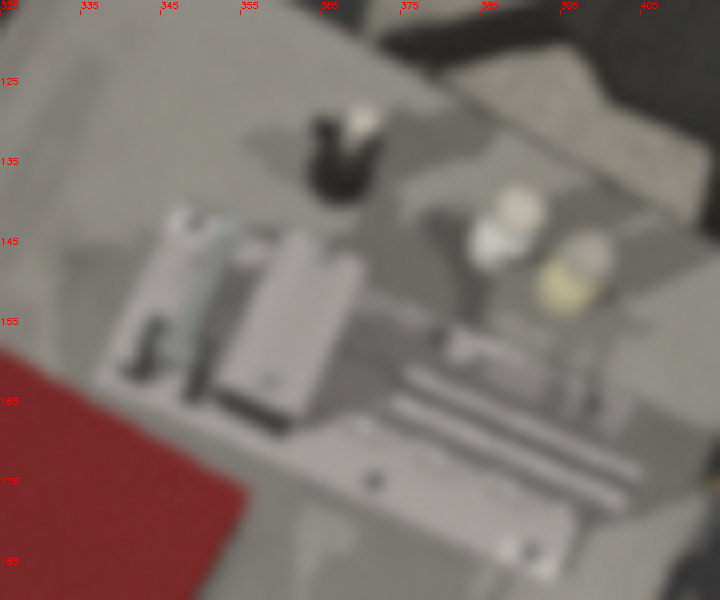

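View pics/b11.png

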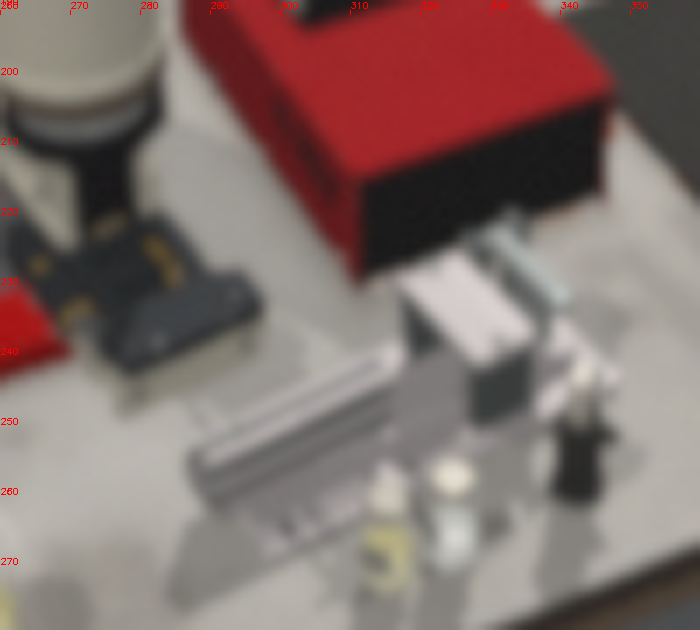

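```bash
cat >> h.py <<'E'
def inv(P):
    c,s_=np.cos(JP[2]),np.sin(JP[2]); d=np.array(P[:2])-JP[:2]; return (np.array([c*d[0]+s_*d[1],-s_*d[0]+c*d[1]])*1000)
E
python3 - <<'E'
from h import *
g=cv2.imread('pics/top10.png',0).astype(float)
t=lambda x,y:((x+.5)/8-.5+325,(y+.5)/8-.5+115)
q=quad(g,[t(410,366),t(645,468),t(625,512),t(390,406)],half=1.2)
print([inv(onplane('top',u,.048)).round(1).tolist() for u in q])
E
```

```text
edge res [0.04, 0.16, 0.05, 0.1]
[[-13.1, -8.2], [-122.0, -8.6], [-120.4, 13.6], [-12.1, 13.1]]
```

```bash
python3 - <<'E'
from h import *
from bench import manip, effector, viewer
q=qd(JP[2]-np.pi/2).as_quat().tolist()
Y=.003
manip.servo_line(J2W(JP,(-.150,Y,.06)).tolist(),q,.15)
manip.servo_line(J2W(JP,(-.150,Y,.027)).tolist(),q,.12); manip.sleep(.1)
f0=manip.current_force(); print(f0)
ex=np.array([np.cos(JP[2]),np.sin(JP[2]),0])
for x,v in ((-.125,.06),(-.10,.05),(-.08,.05),(-.06,.05)):
    manip.servo_line(J2W(JP,(x,Y,.027)).tolist(),q,v); F=manip.current_force()-f0; print(x,F.round(1),(F@ex).round(1),manip.current_clock())
    if np.linalg.norm(F)>15: print('STOP');break
for n in("side","top"): cv2.imwrite(f"pics/{n}11.png",viewer.get_image(n)[:,:,::-1])
crop('pics/top11.png',325,115,90,75,8,'pics/a12.png'); crop('pics/side11.png',260,190,100,90,7,'pics/b12.png')
E
```

```text
[0.51344505 0.11200071 0.21963285]
-0.125 [-0.3  0.3  0.4] 0.2 38.8583
-0.1 [-0.1 -0.9  0.1] -0.9 39.5083
-0.08 [-1.1 -0.7  0.1] -1.0 40.0583
-0.06 [ 0.3 -0.9 -0.2] -0.7 40.6083
```

View pics/b12.png

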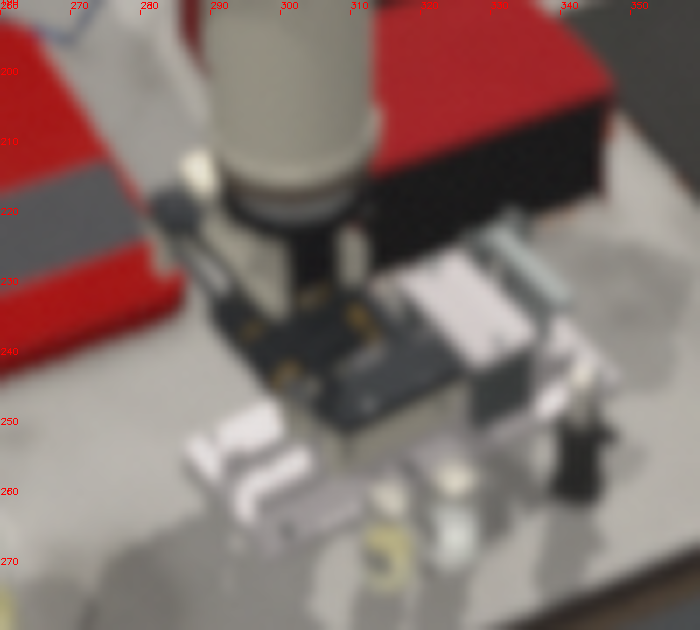

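```bash
python3 - <<'E'
from h import *
from bench import manip, effector, viewer
q=qd(JP[2]-np.pi/2).as_quat().tolist()
Y=.003; f0=np.array([.5,.1,.2]); ex=np.array([np.cos(JP[2]),np.sin(JP[2]),0])
for x in np.arange(-.056,-.036,.0015):
    manip.servo_line(J2W(JP,(x,Y,.027)).tolist(),q,.04); manip.sleep(.1); F=manip.current_force()-f0; print(round(x,4),F.round(1),(F@ex).round(1),inv(manip.current_tool_pos()).round(1))
    if F@ex<-6: print('butt');break
print(manip.current_clock())
E
```

```text
-0.056 [-0.4  0.3 -0.6] 0.1 [-56.   3.]
-0.0545 [-0.5 -0.8 -0.4] -0.9 [-54.5   3. ]
-0.053 [-0.3  0.1  0.7] -0.1 [-52.9   3. ]
-0.0515 [-0.8 -0.2 -0.5] -0.5 [-51.3   3. ]
-0.05 [-0.6  0.3  0.1] 0.0 [-49.8   3. ]
-0.0485 [-1.   0.5 -1. ] 0.1 [-48.3   3. ]
-0.047 [-1.2  0.2  0.2] -0.3 [-46.8   3. ]
-0.0455 [-3.9 -4.1  1.6] -5.4 [-46.7   2.9]
-0.044 [-4.1 -6.6  3.6] -7.7 [-46.6   2.8]
butt
43.8583
```

```bash
python3 - <<'E'
from h import *
from bench import manip, effector, viewer
q=qd(JP[2]-np.pi/2).as_quat().tolist()
manip.servo_line(J2W(JP,(-.07,.003,.027)).tolist(),q,.06)
manip.servo_line(J2W(JP,(-.10,.003,.15)).tolist(),q,.2)
manip.servo_line(J2W(JP,(-.17,.003,.25)).tolist(),q,.25); manip.sleep(.2)
print(manip.current_clock(),manip.current_force().round(1))
for n in("side","top"): cv2.imwrite(f"pics/{n}12.png",viewer.get_image(n)[:,:,::-1])
crop('pics/top12.png',325,115,90,75,8,'pics/a13.png'); crop('pics/side12.png',260,190,100,90,7,'pics/b13.png')
E
```

```text
46.0667 [ 0.2  0.3 -0.9]
```

View pics/a13.png

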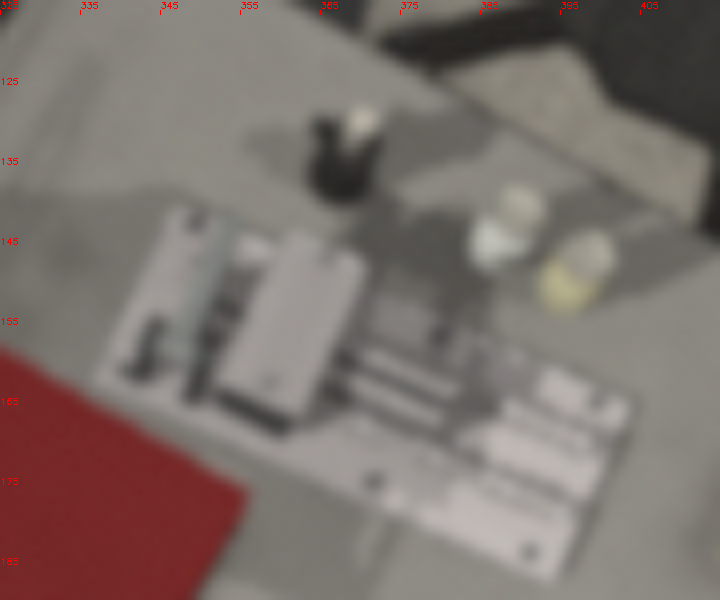

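View pics/b13.png

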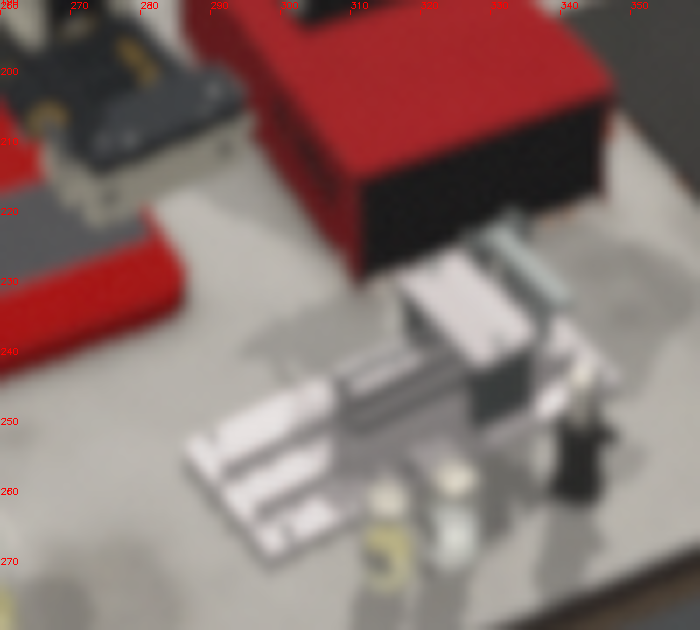

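View pics/top12.png

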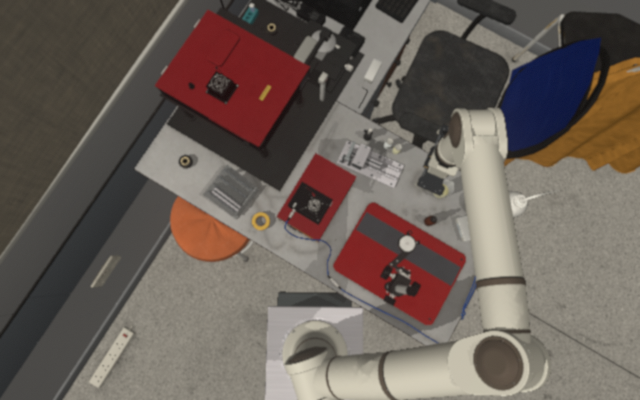

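```bash
python3 - <<'E'
from h import *
from bench import manip
g=cv2.imread('pics/top12.png',0).astype(float)
t=lambda x,y:((x+.5)/8-.5+325,(y+.5)/8-.5+115)
a=edgeline(g,t(385,352),t(450,382),half=1.2);b=edgeline(g,t(462,384),t(444,430),half=1.5);c=edgeline(g,t(440,428),t(360,393),half=1.2)
print([inv(onplane('top',inter(*k),.048)).round(1) for k in((a,b),(b,c))],[x[2] for x in(a,b,c)])
# flag arm tip
# things moved? compare first/last crops of loose objects
A=cv2.imread('pics/top0.png').astype(int);B=cv2.imread('pics/top12.png').astype(int)
for nm,(u,v,h) in dict(tape=(261,221,10),puck=(185,160,9),slide=(372,70,14),dropper=(430,220,8),lowbar=(225,198,10),post=(368,135,8),vials=(391,147,10)).items():
    print(nm,abs(A-B)[v-h:v+h,u-h:u+h].mean().round(1))
E
```

```text
[array([-35.6,  -8.5]), array([-34.5,  13.1])] [np.float32(0.024045348), np.float32(0.038928747), np.float32(0.035993055)]
tape 5.5
puck 4.9
slide 6.0
dropper 3.5
lowbar 4.8
post 10.5
vials 10.9
```

```bash
python3 - <<'E'
from bench import manip
print(manip.current_clock(),manip.hand_in())
E
```

```text
the job is handed in; nothing more can be done
46.1667 None
```

The job is handed in at 46.2 s. The flag is down, and the tall bar lies upright in the channel, butted against it.

- **Flag:** I swung it over with the shut fingers and pressed until it met the firm stop. Contact came at z ≈ 69 mm with about 14 N, where the lowered arm's top face should be. The side view afterwards shows the arm level.
- **Bar:** I gripped the tall bar square to the slope and laid it in the open end of the channel. I released it there, clear of the vials, and pushed it under the bridge with the shut fingers. The force stayed near 1 N until the end touched the flag, then rose to about 8 N.
- **Last picture:** the bar's tail is at x = -35 mm in the jig frame, exactly where a 110 mm bar butted at 75 mm should end. The low bar is still in its rack. The vials, post holder, dropper, tape roll, puck and slide box look unmoved in the top view. The robot is clear of everything.

**Checks that disagreed:**
- The top camera put the held bar about 3 mm to one side of where the arm reported it, relative to the bridge. I shifted 3 mm before lowering, and it went in without side load.
- The bar touched the channel floor about 5 mm lower than I had planned, because the grip was deeper on the bar than I had measured. This caused no trouble.

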